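# Calibrate a tilt sensor: tilt the sensor tub to the needle, log it, level it

### The arm

A 6-joint arm with a two-finger parallel gripper is mounted at the origin on the work surface. World frame = base frame: x ahead of the robot, y to its left, z up, the work surface at z = 0. Lengths are in m, angles in rad, forces in N, time in s.
With the tool pointing down it reaches from about 0.35 to 0.975 m from the base axis. Payload 17.4 kg.
Tool frame: the origin (TCP) lies at the very end of the fingers, on their centre line; the grasp point (between the pads) lies grasp_offset behind it (grasp_offset is the distance from the TCP to the grasp point, in m); y points along the fingers, x is the direction in which the jaws open and shut, and the axes are right-handed (so a half turn about y gives the same grasp; the last joint's range is limited). The gripper opens to 85 mm and grips with 20 to 120 N. Pads are 22 mm wide; open, the fingers measure 114 mm over their backs; the gripper's body (76 mm by 85 mm) begins 54 mm behind the grasp point. The pads swing forward as they close: fully open they stand 13 mm farther back than shut.
Start: joints at [1.293, 0.116, 1.442, -0, 1.584, -0.038], TCP at [0.16, 0.656, 0.211] pointing down, gripper open.
Joint ranges: [-2.83, 2.83], [-0.83, 2.19], [0.07, 2.5], [-1.14, 4.28], [0.01, 3], [-2.97, 2.97]. Speed limits (rad/s): [1.89, 1.89, 2.22, 3.14, 3.14, 3.14].

### API

Orientations are given as a unit quaternion [x, y, z, w].
In Python, from station import * gives the robot as it stands.
- The arm moves only by the tool send_rows, never from a script. Its arguments are lists of equal length, an entry for each row: "dp": the shift along the world's x, y, z in units of 50 mm (1.0 is 50 mm), a list of three; "rotation": the turn, a rotation vector about the world's x, y, z in units of 5 degrees (1.0 is 5 degrees), a list of three; "jaw": the gripper's target within -1 to 1 (fully open at 1, half-way at 0, shut at -1). A call has exactly 8 rows; each row is the pose to reach, as a shift and turn from the pose commanded when the call began; what a row does not reach only later rows make up. A row lasts 1/10 s, in which the tool goes at most 50 mm and 8.59 degrees, less where a joint would pass 70% of its speed; a pose out of reach is approached as far as the arm can. A call with a gripper value outside its range is refused whole. The fingers move at their own pace and stop on an object; the grip force is fixed at half the most. Time passes only in rows, so rows that repeat a pose let the fingers close, or fill a call up. It gives the time, the measured TCP pose, the force and the opening at its end, in the units of the state.
- state(): the state, without advancing time (a new reading comes with each control period).
- grab_frame(name): name is "side" or "top" or "wrist"; returns a dict with "image" (480x640x3 uint8, red, green, blue), "fov_y" (degrees; the focal length in pixels is half the picture's height over the tangent of half this angle, whatever the lens; pixels are square), "cx", "cy" (the principal point, pixels), "R" (3x3) and "t" (3): a world point X has camera coordinates R X + t. Camera axes: x right, y down, z forward; pixel columns grow to the right and rows downward; lengths in m; the calibration is good to about 2 mm. A picture is of the moment at which its call begins. There is no depth.
- sign_off(): hands the job in, once; it reports no verdict.
The state is a dict: "clock": time; "joints": joint angles; "joint_velocities": joint speeds; "joint_torque": joint torques, N m; "ee_pos": TCP position; "ee_rot": TCP orientation; "ft_force": force on the tool from outside, world axes, zero at the start; "torque": the same for the moment, N m; "width": opening from 0.0 (shut) to 1.0 (fully open).
Only numpy, scipy, OpenCV 4.12 (cv2) and the standard library are available. Lean on these libraries where they do the work, as an engineer would, in place of code of your own. Each camera call takes 0.05 s, during which the arm holds its last target.

### The job

Tilt the sensor tub in its cradle until its pointer lines up with the thin needle on the dial, and let go so that it stays there. Then press the plunger of the logger under the riser fully down to its stop to log the reading, let it spring back, and return the tub level. Do not shift the needle, bump the model robot arm or the riser, or disturb the mug, mouse and screwdriver.

Things in the scene. Friction and masses are not known exactly. Their poses are not given: they have to be found in the camera images.
- tub (a joint): tilt of the grey open sensor tub (110 x 80 x 48 mm, a green circuit board on its floor) about its level axle, which runs along the cradle's x axis between two aluminium posts, 115 mm above the table. rad, 0 = level; positive raises the tub's +y side and swings its handle bar and pointer towards the cradle's -y side. Range -1 to 1. A stiff friction hinge (about 2 to 3 N at the handle bar): it stays where it is left. Starts within 0.03 of level.
- needle (a joint): angle of the thin dark needle (92 mm long, small round disc at its tip) on the far (+x) face of the cradle's white dial, same axle and sign as the tub: 0 = straight up. The tub agrees with it when the two joint values are equal. It marks the angle wanted, somewhere from 0.35 to 0.8 rad, and turns if it is pushed.
- trunnion (a point): point on the tub's axle, midway between the posts, 115 mm above the table. Axes are the cradle's: x along the axle towards the dial, z up. The cradle is fixed: black base 200 x 130 x 12 mm (x from -95 to +105 mm), posts 10 mm thick and 50 mm wide at x = -72 and +72 mm up to 133 mm above the table, round dial of radius 72 mm at x = 77 to 81 mm centred on the axle; the needle lies at x = 84 to 87 mm, the tub's broad black pointer (60 mm long) just beyond it.
- tub_bar (a point): middle of the tub's handle: a round steel bar, 14 mm in diameter, parallel to the axle and 75 mm from it (straight above it when level), 100 mm clear between two aluminium straps 18 mm wide that stand on the tub's ends. The tub's open rim is 8 mm above the axle, so there is about 60 mm free under the bar. Axes are the tub's: x along the bar, z from axle to bar. The bar can turn between the fingers that hold it.
- needle_tip (a point): centre of the disc (14 mm across) at the needle's tip, 88 mm from the axle. Axes are the needle's: x along the axle, z along the needle.
- plunger (a joint): travel of the logger's spring plunger, m: 0 = up, 0.012 = fully down at its stop. The spring takes 2 N to start and about 6.5 N at the stop. It springs back when released.
- plunger_top (a point): centre of the top face of the plunger's round black head (36 mm across, 8 mm thick), 90 mm above the table when up. Its z axis points out of the face, along the plunger, and leans 40 degrees from vertical towards the logger's front (-x); y is level. The riser's front edge overhangs the head (10 mm behind this point, 90 mm above it), so the plunger cannot be reached from straight above.
- logger: fixed white logger; origin on the table straight below the plunger's head, front to -x, z up. Housing 110 mm wide (y), up to 108 mm high, with a 40 degree sloped front, from x = -28 to +140 mm.
- riser: fixed wooden desk riser over the logger, with the same origin and axes as the logger: board 250 mm wide (y), x = 10 to 220 mm, underside 180 mm and top 196 mm above the table, on two side panels 12 mm thick at y = -119 and +119 mm that begin at x = 60 mm. A black network box 30 mm high stands on the board from x = 95 mm on.
- model_arm: fixed bystander: small black model robot arm, up to 242 mm tall, on a black plate 130 x 120 mm with four steel feet; origin under the plate's centre on the table. Its links stay within 72 mm of the origin's vertical axis. It stands between cradle and logger.
- mug_mid (a point): bystander: white mug, 80 mm across and 90 mm high, handle to its +y; point at its centre, half-way up. Loose.
- mouse_mid (a point): bystander: black computer mouse, 100 x 58 x 30 mm, in front of the logger; point at its centre. Loose.
- screwdriver_grip (a point): bystander: screwdriver, 170 mm long, lying in front of the cradle; point at its handle. Loose.
There are look-alikes about, which are no part of the job. What is shaped like the part that bears tub but blue or red is not meant.

How it is judged:
By the outcome, as a careful person would: the job done as asked, in the order asked, and still so for the second after the job is handed in, with the robot touching nothing.
It also fails if it takes over 61 s, if anything falls off the work surface, if the arm or the gripper's body presses on something with over 40 N, if the wrist force passes 120 N, or if a joint passes its speed limit or range.

## Working session

There is one attempt and no reset: what is moved stays moved. The work goes in short steps, Python scripts to look and compute and a tool call to move; the robot and the scene stay as the last step left them, time stands still between calls to the robot, and variables do not carry over. Pictures are saved under pics/ and viewed, and the job is handed in when it is done.

Besides the shell and the picture viewer there is one more tool, called after "Request:" as name(argument=value, ...), one argument or row to a line, values as JSON. send_rows: Moves the arm, as the interface text tells. Its arguments: {"type":"object","properties":{"dp":{"type":"array","items":{"type":"array","items":{"type":"number"}}},"rotation":{"type":"array","items":{"type":"array","items":{"type":"number"}}},"jaw":{"type":"array","items":{"type":"number"}}},"required":["dp","rotation","jaw"]}

```bash
ls; mkdir -p pics; python3 - <<'E'
from station import *
import cv2,pickle
s=state();print({k:s[k] for k in('clock','joints','ee_pos','ee_rot','ft_force','width')})
for n in("side","top","wrist"):
    f=grab_frame(n);pickle.dump(f,open(f'{n}0.pkl','wb'));cv2.imwrite(f'pics/{n}0.png',f['image'][:,:,::-1]);print(n,f['fov_y'],f['cx'],f['cy'],f['R'],f['t'])
E
```

```text
pics
{'clock': 0.0, 'joints': array([ 1.29318620e+00,  1.16500533e-01,  1.44226238e+00,  2.91367214e-05,
        1.58397329e+00, -3.77814471e-02]), 'ee_pos': array([0.1602688 , 0.65548757, 0.20995416]), 'ee_rot': array([ 0.55645196,  0.43626261, -0.43692918, -0.55599375]), 'ft_force': array([-0.50394246,  0.01606597,  0.35485437]), 'width': 0.9992360868579252}
side 51.1395610048206 321.99845380019843 243.75461774359914 [[ 0.99858511 -0.05259996  0.0078111 ]
 [-0.03518704 -0.76372905 -0.64457723]
 [ 0.0398703   0.64339038 -0.7644993 ]] [-0.50536857  0.09153675  1.1029939 ]
top 53.554094723560674 318.24253589296507 239.51407724066482 [[ 0.02141804 -0.99963706  0.01634045]
 [-0.98968027 -0.02351528 -0.1413506 ]
 [ 0.14168355 -0.01314437 -0.98982473]] [-0.02672034  0.51161656  1.03949625]
wrist 64.15287381292443 320.7456487167618 236.88748031380325 [[ 0.23823465  0.97120646 -0.00150556]
 [ 0.93464731 -0.22884489  0.27214779]
 [ 0.26396715 -0.0662422  -0.96225429]] [-0.67434312 -0.03528061  0.38061821]
```

View pics/side0.png

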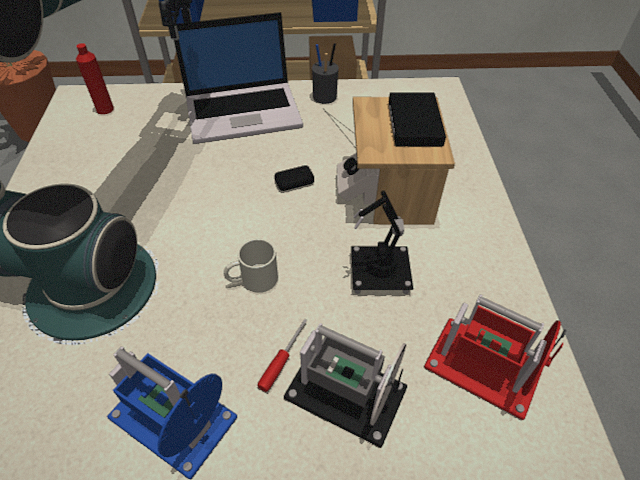

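View pics/top0.png

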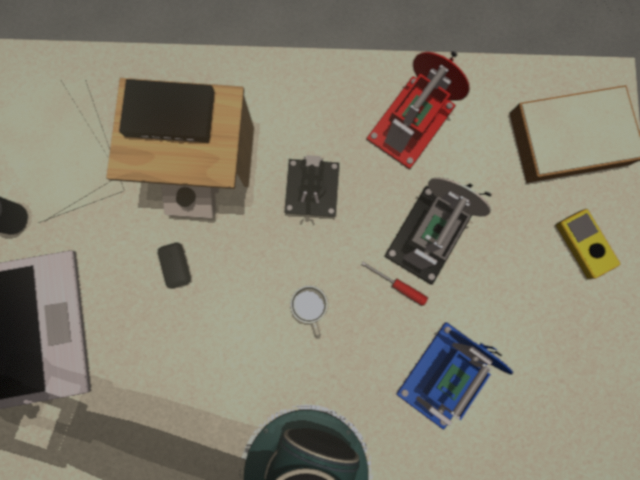

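View pics/wrist0.png

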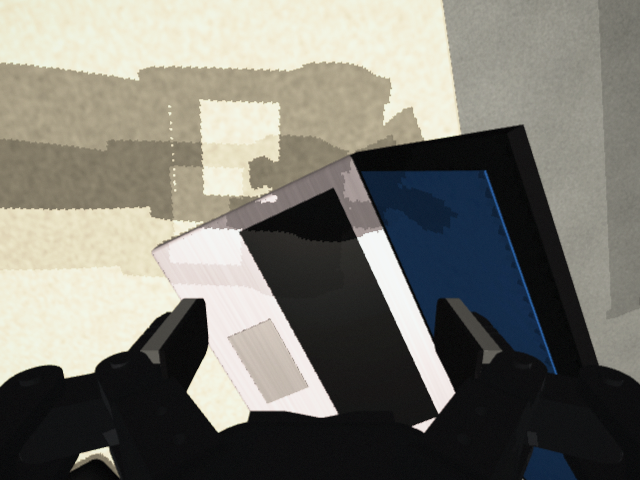

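```bash
python3 - <<'E'
import cv2
t=cv2.imread('pics/top0.png');s=cv2.imread('pics/side0.png')
cv2.imwrite('pics/c1.png',cv2.resize(t[165:295,375:505],None,fx=5,fy=5,interpolation=cv2.INTER_CUBIC)[:600])
cv2.imwrite('pics/c2.png',cv2.resize(s[310:450,270:430],None,fx=4,fy=4,interpolation=cv2.INTER_CUBIC))
cv2.imwrite('pics/c3.png',cv2.resize(t[70:235,100:270],None,fx=3.5,fy=3.5,interpolation=cv2.INTER_CUBIC))
cv2.imwrite('pics/c4.png',cv2.resize(s[90:300,320:470],None,fx=2.8,fy=2.8,interpolation=cv2.INTER_CUBIC))
E
```

```text
(no output)
```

View pics/c1.png

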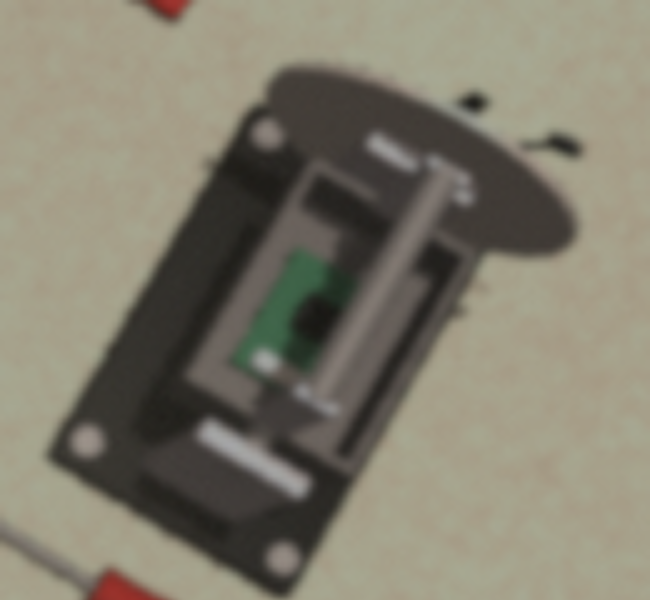

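View pics/c2.png

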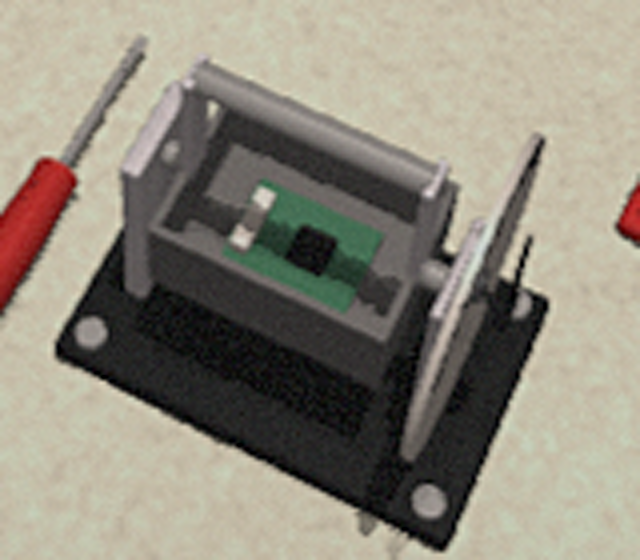

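View pics/c3.png

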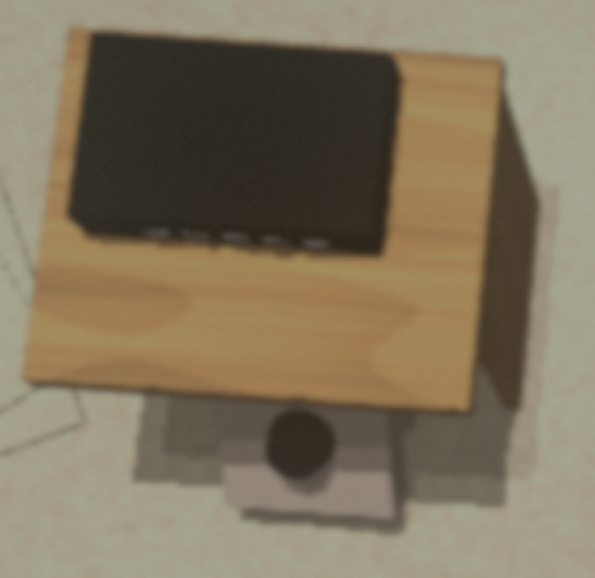

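View pics/c4.png

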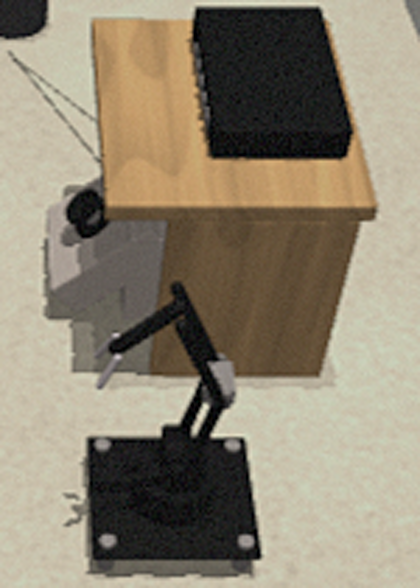

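```bash
cat > h.py <<'E'
import numpy as np,cv2,pickle
from scipy.optimize import least_squares
def P(f,X):
    X=np.atleast_2d(X);c=X@np.array(f['R']).T+np.array(f['t']);F=240/np.tan(np.radians(f['fov_y'])/2)
    return np.c_[f['cx']+F*c[:,0]/c[:,2],f['cy']+F*c[:,1]/c[:,2]]
def W(p,X):
    X=np.atleast_2d(X);c,s=np.cos(p[2]),np.sin(p[2]);return np.c_[p[0]+c*X[:,0]-s*X[:,1],p[1]+s*X[:,0]+c*X[:,1],X[:,2]]
def L(n,k=0):return pickle.load(open(f'{n}{k}.pkl','rb'))
def tubpt(x,r,th): return [x,-r*np.sin(th),.115+r*np.cos(th)]
def draw(img,f,segs,off,sc,col):
    for a,b in segs:
        p=(P(f,np.array([a,b]))-off+.5)*sc-.5
        cv2.line(img,tuple(int(v) for v in p[0]),tuple(int(v) for v in p[1]),col,1,cv2.LINE_AA)
E
cat > fit.py <<'E'
from h import *
t,s=L('top'),L('side')
ct=lambda x,y:np.array([375+x/5,165+y/5]);cs=lambda x,y:np.array([270+x/4,310+y/4])
obs=[(t,[-.095,-.065,.012],ct(285,595)),(t,[-.095,.065,.012],ct(52,453)),(t,[.105,.065,.012],ct(255,107)),
(s,[-.095,-.065,.012],cs(60,343)),(s,[.105,-.065,.012],cs(442,540)),(s,[.105,.065,.012],cs(548,298)),
(t,tubpt(-.05,.082,0),ct(325,393)),(t,tubpt(.05,.082,0),ct(440,173)),]
r=lambda p:np.concatenate([(P(f,W(p,X))[0]-o) for f,X,o in obs])
q=least_squares(r,[.68,-.27,-1],loss='soft_l1');p=q.x;print(p,np.round(q.fun.reshape(-1,2),1) if 0 else np.round(r(p).reshape(-1,2),1))
np.save('cr.npy',p)
# needle & tub angles
for nm,R,X,px in(('needle',.088,.0855,ct(563,146)),('pointer',.058,.0895,ct(474,102))):
    g=least_squares(lambda a:P(t,W(p,tubpt(X,R,a[0])))[0]-px,[.3]);print(nm,g.x,g.fun)
# logger
u=lambda x,y:np.array([100+x/3.5,70+y/3.5]);v=lambda x,y:np.array([320+x/2.8,90+y/2.8])
ob=[(t,[.01,.125,.196],u(24,380)),(t,[.01,-.125,.196],u(472,408)),(t,[.22,-.125,.196],u(501,60)),(t,[.22,.125,.196],u(72,28)),
(s,[.01,.125,.196],v(92,18)),(s,[.01,-.125,.196],v(105,206)),(s,[.22,-.125,.196],v(375,206)),(t,[0,0,.09],u(300,444)),(s,[0,0,.09],v(87,210))]
r=lambda p:np.concatenate([(P(f,W(p,X))[0]-o) for f,X,o in ob])
q=least_squares(r,[.8,.3,0],loss='soft_l1');l=q.x;print(l,np.round(r(l).reshape(-1,2),1));np.save('lg.npy',l)
E
python3 fit.py
```

```text
[ 0.53071194 -0.27061719 -0.5253719 ] [[ 0.3  1.3]
 [-2.   0.2]
 [-0.1 -2.4]
 [-3.6  0.2]
 [ 0.6  1.5]
 [ 0.7 -0.7]
 [-1.2 -0.4]
 [ 0.7  0.4]]
needle [0.40681131] [ 0.09042723 -0.10573881]
pointer [-0.00140613] [-0.50450695  0.86466266]
[ 0.58426582  0.27642962 -0.04321215] [[-0.1 -0.2]
 [ 0.3  0.4]
 [ 1.3 -1.6]
 [-0.5 -1. ]
 [-0.9  0.3]
 [ 0.1  0.3]
 [ 1.4  0.3]
 [-1.   3. ]
 [-3.  -1.7]]
```

```bash
python3 - <<'E'
import station;from station import *
print([n for n in dir(station) if not n.startswith('_')], grasp_offset)
from h import *
from scipy.spatial.transform import Rotation as Ro
s=state();R=Ro.from_quat(s['ee_rot']).as_matrix();print(np.round(R,3))
f=L('wrist');c=-np.array(f['R']).T@f['t'];print('cam',c,'in tool',R.T@(c-s['ee_pos']),'\n',np.round(R.T@np.array(f['R']).T,3))
p,l=np.load('cr.npy'),np.load('lg.npy')
t=L('top')
im=cv2.imread('pics/top0.png');im=cv2.resize(im[165:295,375:505],None,fx=5,fy=5,interpolation=cv2.INTER_CUBIC)
def box(a,b):
    q=[[x,y,z] for x in(a[0],b[0]) for y in(a[1],b[1]) for z in(a[2],b[2])];return [(q[i],q[j]) for i in range(8) for j in range(i) if sum(abs(np.array(q[i])-q[j])>1e-9)==1]
B=box((-.095,-.065,0),(.105,.065,.012))+box((-.077,-.025,.012),(-.067,.025,.133))+[(tubpt(-.05,.075,0),tubpt(.05,.075,0))]
circ=[tubpt(.077,.072,a) for a in np.linspace(0,6.283,40)];B+=list(zip(circ,circ[1:]))
Bw=[W(p,np.array(b)) for b in B]
draw(im,t,Bw,np.array([375,165]),5,(0,255,255));cv2.imwrite('pics/o1.png',im[:600])
s_=L('side');im=cv2.imread('pics/side0.png');im=cv2.resize(im[310:450,270:430],None,fx=4,fy=4,interpolation=cv2.INTER_CUBIC)
draw(im,s_,Bw,np.array([270,310]),4,(0,255,255));cv2.imwrite('pics/o2.png',im)
def back(f,px,z):
    F=240/np.tan(np.radians(f['fov_y'])/2);d=np.array(f['R']).T@np.array([(px[0]-f['cx'])/F,(px[1]-f['cy'])/F,1]);c=-np.array(f['R']).T@f['t'];return c+d*(z-c[2])/d[2]
for n,px,z in(('arm',(312,188),.02),('mug',(309,304),.09),('mouse',(173,265),.03),('sd',(410,292),.015),('sdtip',(363,265),.005)):print(n,np.round(back(t,px,z),3))
E
```

```text
['IKError', 'grab_frame', 'grasp_offset', 'sign_off', 'state'] 0.0187
[[ 0.237 -0.    -0.971]
 [ 0.971 -0.001  0.237]
 [-0.001 -1.     0.   ]]
cam [0.09315611 0.6720656  0.37483778] in tool [-1.92997968e-05 -1.64707083e-01  6.91168791e-02] 
 [[ 1.    -0.001 -0.001]
 [ 0.001 -0.272  0.962]
 [-0.001 -0.962 -0.272]]
arm [0.636 0.002 0.02 ]
mug [0.367 0.002 0.09 ]
mouse [0.447 0.31  0.03 ]
sd [ 0.399 -0.227  0.015]
sdtip [ 0.459 -0.12   0.005]
```

View pics/o1.png

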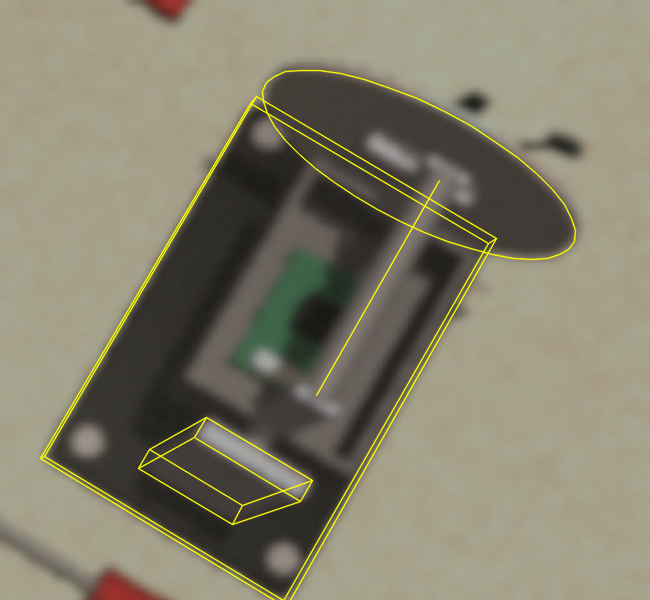

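View pics/o2.png

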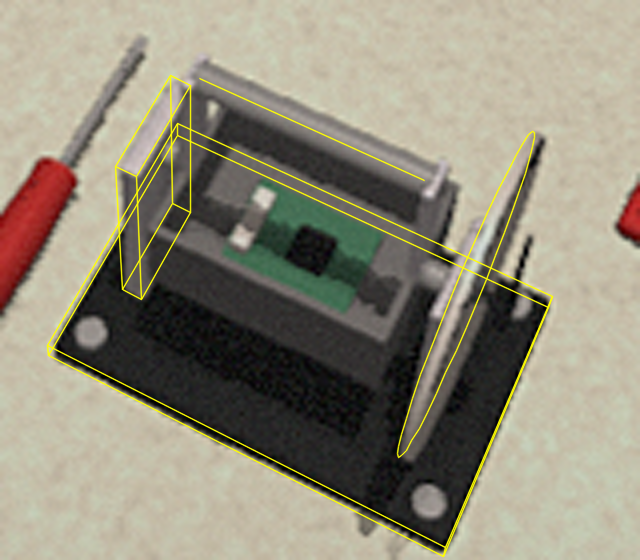

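Request:
send_rows(
  dp=[
    [0,0,0.9],
    [0.2,-0.5,1.8],
    [0.7,-1.4,2.6],
    [1.3,-2.3,2.8],
    [1.9,-3.2,2.8],
    [2.5,-4.1,2.8],
    [3.1,-5,2.8],
    [3.6,-5.9,2.8],
  ],
  rotation=[
    [0,0,-1.6],
    [0,0,-3.2],
    [0,0,-4.8],
    [0,0,-6.4],
    [0,0,-8.1],
    [0,0,-9.8],
    [0,0,-11.5],
    [0,0,-13.1],
  ],
  jaw=[1,1,1,1,1,1,1,1],
)

```text
clock: 0.95
ee_pos: [0.3236, 0.3879, 0.3505]
ee_rot: [-0.704, -0.064, 0.064, 0.704]
ft_force: [1.7, 0.2, 0.7]
width: 1.003
```

Request:
send_rows(
  dp=[
    [0.3,-0.9,0],
    [0.6,-1.7,0],
    [0.9,-2.5,0],
    [1.2,-3.3,0],
    [1.5,-4.1,0],
    [1.8,-4.9,0],
    [2.1,-5.7,0],
    [2.4,-6.5,0],
  ],
  rotation=[
    [0,0,-1.6],
    [0,0,-3.2],
    [0,0,-4.8],
    [0,0,-6.4],
    [0,0,-8.1],
    [0,0,-9.8],
    [0,0,-11.5],
    [0,0,-13.1],
  ],
  jaw=[1,1,1,1,1,1,1,1],
)

```text
clock: 1.75
ee_pos: [0.4431, 0.0629, 0.3506]
ee_rot: [-0.627, 0.327, -0.327, 0.627]
ft_force: [0.9, 1.5, 1.1]
width: 0.998
```

Request:
send_rows(
  dp=[
    [0.2,-0.9,0],
    [0.4,-1.8,0],
    [0.6,-2.7,0],
    [0.8,-3.6,0],
    [1,-4.5,-0.3],
    [1.2,-5.3,-0.6],
    [1.4,-6.1,-0.8],
    [1.4,-6.1,-1],
  ],
  rotation=[
    [0,0,-1.7],
    [0,0,-3.4],
    [0,0,-5.1],
    [0,0,-6.8],
    [0,0,-8.5],
    [0,0,-10.2],
    [0,0,-11.7],
    [0,0,-13.1],
  ],
  jaw=[1,1,1,1,1,1,1,1],
)

```text
clock: 2.55
ee_pos: [0.5131, -0.2441, 0.2985]
ee_rot: [-0.35, 0.615, -0.614, 0.349]
ft_force: [-0.3, 0.3, -0.4]
width: 1.001
```

```bash
cat > snap.py <<'E'
import sys
from station import *
from h import *
from scipy.spatial.transform import Rotation as Ro
k=sys.argv[1]
for n in sys.argv[2:]:
    f=grab_frame(n);pickle.dump(f,open(f'{n}{k}.pkl','wb'));cv2.imwrite(f'pics/{n}{k}.png',f['image'][:,:,::-1])
s=state();R=Ro.from_quat(s['ee_rot']).as_matrix();p=np.load('cr.npy')
print(s['clock'],'pos',np.round(s['ee_pos'],4),'F',np.round(s['ft_force'],1),'w',round(s['width'],3),'j',np.round(s['joints'],2))
c,q=np.cos(p[2]),np.sin(p[2]);M=np.array([[c,-q,0],[q,c,0],[0,0,1]])
print('cradle frame tcp',np.round(M.T@(s['ee_pos']-np.array([p[0],p[1],0])),4));print(np.round(M.T@R,3))
E
python3 snap.py 1 wrist
```

```text
2.6 pos [ 0.5127 -0.2422  0.2971] F [-0.2 -0.2 -1.8] w 1.004 j [-0.49 -0.13  1.54 -0.    1.73  1.63]
cradle frame tcp [-0.0299  0.0155  0.2971]
[[-0.018 -0.004  1.   ]
 [-1.    -0.    -0.018]
 [ 0.    -1.    -0.004]]
```

View pics/wrist1.png

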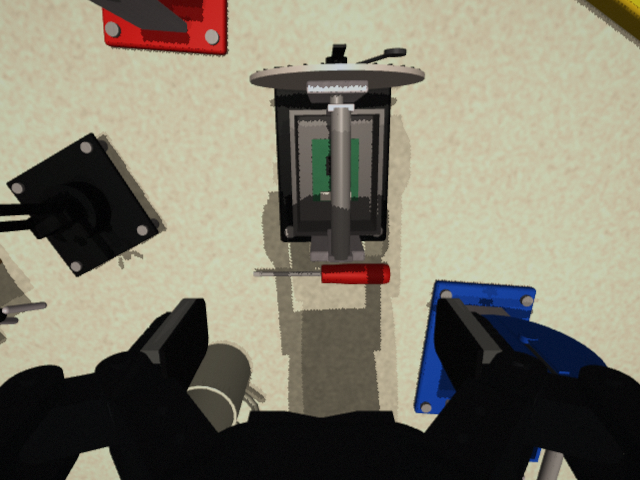

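```bash
python3 - <<'E'
import cv2
t=cv2.imread('pics/wrist1.png')
cv2.imwrite('pics/c5.png',cv2.resize(t[30:130,240:440],None,fx=4,fy=4,interpolation=cv2.INTER_CUBIC))
cv2.imwrite('pics/c6.png',cv2.resize(t[70:290,240:440],None,fx=2.7,fy=2.7,interpolation=cv2.INTER_CUBIC))
E
```

```text
(no output)
```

View pics/c5.png

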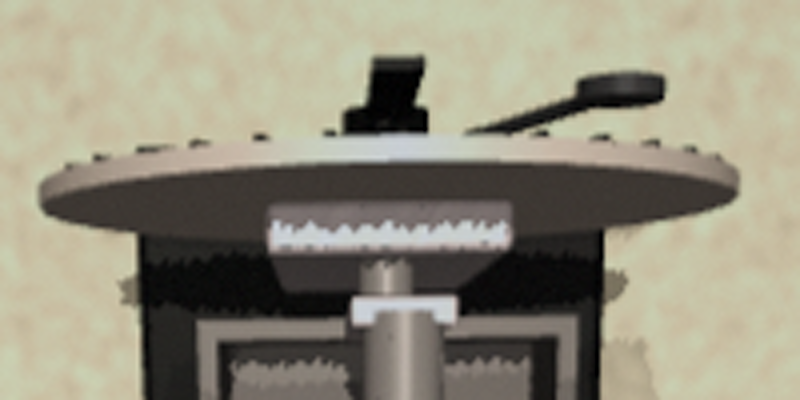

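View pics/c6.png

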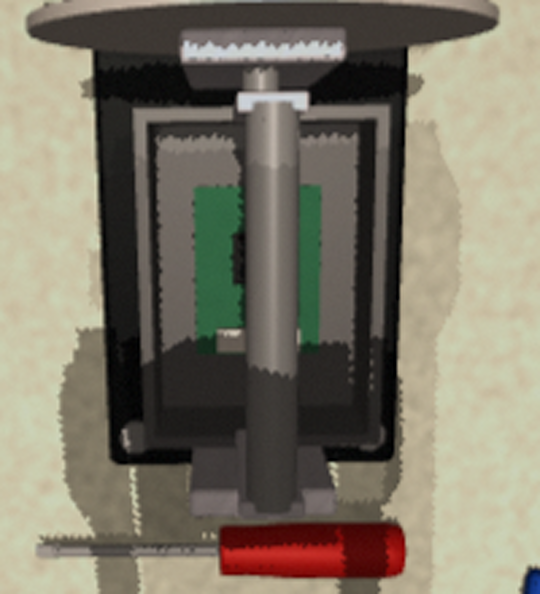

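```bash
cat > fitw.py <<'E'
from h import *
f=L('wrist',1)
a=lambda x,y:np.array([240+x/4-.4,30+y/4-.4]);b=lambda x,y:np.array([240+x/2.7-.3,70+y/2.7-.3])
ob=[([.077,.025,.133],a(267,204)),([.077,-.025,.133],a(511,204)),([.067,.025,.133],a(268,249)),([.067,-.025,.133],a(512,249)),
([-.095,.065,.012],b(113,462)),([-.095,-.065,.012],b(395,461)),([-.077,.025,.133],b(190,514)),([-.077,-.025,.133],b(333,514))]
ob2=[([.079,.072,.115]),([.079,-.072,.115])]
r=lambda p:np.concatenate([(P(f,W(p,X))[0]-o) for X,o in ob])
q=least_squares(r,np.load('cr.npy'));p=q.x;print(p,np.load('cr.npy'));print(np.round(q.fun.reshape(-1,2),1))
for X,o in zip(ob2,(a(39,190),a(740,186))):print(P(f,W(p,X))-o)
for nm,R,X,px in(('needle',.088,.0855,a(620,88)),('pointer',.06,.0895,a(399,64))):
  for D in(X-.002,X,X+.002):
    g=least_squares(lambda v:P(f,W(p,tubpt(D,R,v[0])))[0]-px,[.3]);print(nm,D,g.x,g.fun)
# bar: pixel of bar at two ends along x=+-.04
for X,px in((.03,a(405,370)),(-.03,b(272,340))):
    g=least_squares(lambda v:P(f,W(p,tubpt(X,.075,v[0])))[0][:1]-px[:1],[0.]);print('bar',X,g.x)
np.save('cr2.npy',p)
E
python3 fitw.py
```

```text
[ 0.53118344 -0.27142407 -0.52585954] [ 0.53071194 -0.27061719 -0.5253719 ]
[[-0.4 -1. ]
 [ 0.9 -1.8]
 [-0.4  1. ]
 [ 0.4  0.3]
 [-1.5  1.2]
 [-0.3  0.4]
 [-0.4  0.7]
 [ 1.4  0.1]]
[[1.74171951 3.17632574]]
[[-3.29048973  2.12165556]]
needle 0.0835 [0.3952902] [-0.27992811  4.11601508]
needle 0.0855 [0.39613605] [-0.05029644  0.69750351]
needle 0.08750000000000001 [0.39722281] [ 0.2086023  -2.73351166]
pointer 0.0875 [-0.00206479] [0.1243892  9.90960153]
pointer 0.0895 [-0.00258063] [0.08541349 6.73579801]
pointer 0.0915 [-0.00310544] [0.04549035 3.54871752]
bar 0.03 [0.00296514]
bar -0.03 [0.00139849]
```

Request:
send_rows(
  dp=[
    [0.2,-0.3,0],
    [0.37,-0.58,0],
    [0.37,-0.58,0],
    [0.37,-0.58,-0.3],
    [0.37,-0.58,-0.6],
    [0.37,-0.58,-0.9],
    [0.37,-0.58,-1.0],
    [0.37,-0.58,-1.0],
  ],
  rotation=[
    [0,0,0.1],
    [0,0,0.2],
    [0,0,0.2],
    [0,0,0.2],
    [0,0,0.2],
    [0,0,0.2],
    [0,0,0.2],
    [0,0,0.2],
  ],
  jaw=[0.5,0.5,0.5,0.5,0.5,0.5,0.5,0.5],
)

```text
clock: 3.4
ee_pos: [0.5311, -0.2689, 0.2494]
ee_rot: [-0.358, 0.61, -0.609, 0.357]
ft_force: [0.4, 0.6, 0.3]
width: 0.748
```

```bash
cp cr2.npy cr.npy; python3 snap.py 2 wrist
```

```text
3.45 pos [ 0.5314 -0.2691  0.2504] F [-0.2  0.7  0.5] w 0.746 j [-0.51 -0.06  1.56  0.    1.64  1.57]
cradle frame tcp [-0.001   0.0021  0.2504]
[[ 0.016 -0.     1.   ]
 [-1.     0.     0.016]
 [-0.    -1.    -0.   ]]
```

View pics/wrist2.png

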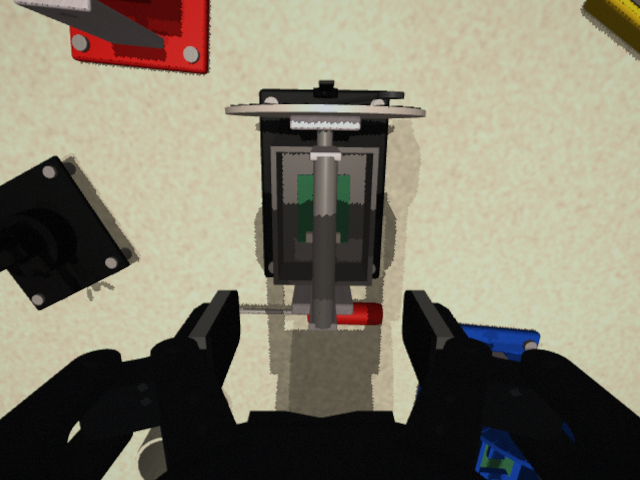

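Request:
send_rows(
  dp=[
    [-0.02,-0.03,0],
    [-0.02,-0.04,-0.4],
    [-0.02,-0.04,-0.8],
    [-0.02,-0.04,-1.2],
    [-0.02,-0.04,-1.5],
    [-0.02,-0.04,-1.58],
    [-0.02,-0.04,-1.58],
    [-0.02,-0.04,-1.58],
  ],
  rotation=[
    [0,0,-0.1],
    [0,0,-0.2],
    [0,0,-0.2],
    [0,0,-0.2],
    [0,0,-0.2],
    [0,0,-0.2],
    [0,0,-0.2],
    [0,0,-0.2],
  ],
  jaw=[0.3,0.3,0.3,0.3,0.1,-0.2,-0.4,-0.5],
)

```text
clock: 4.25
ee_pos: [0.5309, -0.2715, 0.1727]
ee_rot: [0.352, -0.613, 0.614, -0.353]
ft_force: [-0.5, 0.4, 0.8]
width: 0.252
```

```bash
python3 snap.py 3 wrist
```

```text
4.3 pos [ 0.5309 -0.2716  0.1728] F [ 1.2 -0.2  0.4] w 0.249 j [-0.52 -0.04  1.67 -0.    1.52  1.58]
cradle frame tcp [-0.0002 -0.0003  0.1728]
[[-0.002  0.002  1.   ]
 [-1.     0.    -0.002]
 [-0.    -1.     0.002]]
```

View pics/wrist3.png

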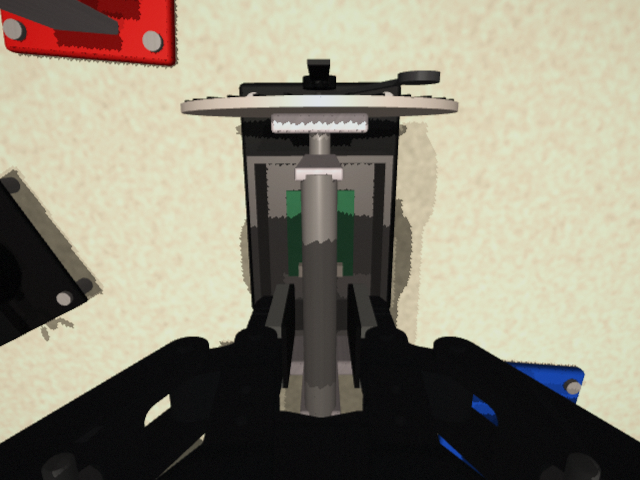

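Request:
send_rows(
  dp=[
    [0,0,0],
    [0,0,0],
    [0,0,0],
    [0,0,0],
    [0,0,0],
    [0,0,0],
    [0,0,0],
    [0,0,0],
  ],
  rotation=[
    [0,0,0],
    [0,0,0],
    [0,0,0],
    [0,0,0],
    [0,0,0],
    [0,0,0],
    [0,0,0],
    [0,0,0],
  ],
  jaw=[-0.7,-0.8,-1,-1,-1,-1,-1,-1],
)

```text
clock: 5.1
ee_pos: [0.5309, -0.2714, 0.1727]
ee_rot: [0.352, -0.613, 0.614, -0.353]
ft_force: [0.9, 1.6, 5.9]
width: 0.08
```

Request:
send_rows(
  dp=[
    [-0.038,-0.065,-0.002],
    [-0.075,-0.13,-0.007],
    [-0.112,-0.194,-0.017],
    [-0.15,-0.258,-0.03],
    [-0.187,-0.322,-0.047],
    [-0.223,-0.384,-0.067],
    [-0.258,-0.445,-0.091],
    [-0.293,-0.505,-0.118],
  ],
  rotation=[
    [0,0,0],
    [0,0,0],
    [0,0,0],
    [0,0,0],
    [0,0,0],
    [0,0,0],
    [0,0,0],
    [0,0,0],
  ],
  jaw=[-1,-1,-1,-1,-1,-1,-1,-1],
)

```text
clock: 5.9
ee_pos: [0.5171, -0.2988, 0.1713]
ee_rot: [0.351, -0.61, 0.616, -0.353]
ft_force: [-6.3, -7.7, 36.2]
width: 0.003
```

```bash
python3 snap.py 4 wrist;python3 - <<'E'
import cv2
t=cv2.imread('pics/wrist4.png')
cv2.imwrite('pics/c7.png',cv2.resize(t[30:230,170:470],None,fx=2.6,fy=2.6,interpolation=cv2.INTER_CUBIC))
E
```

```text
5.95 pos [ 0.5169 -0.2992  0.1711] F [-6.  -8.3 35.6] w 0.0 j [-0.57 -0.05  1.67 -0.    1.51  1.53]
cradle frame tcp [ 0.0016 -0.0312  0.1711]
[[-0.003  0.009  1.   ]
 [-1.    -0.003 -0.003]
 [ 0.003 -1.     0.009]]
```

View pics/c7.png

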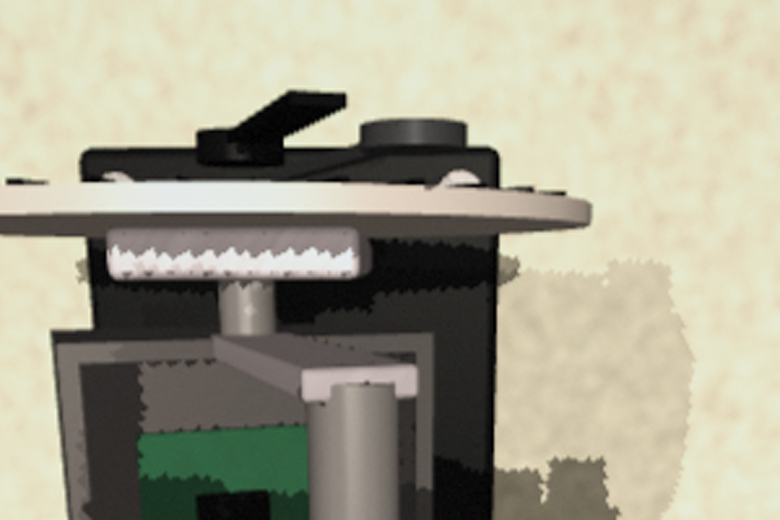

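View pics/wrist4.png

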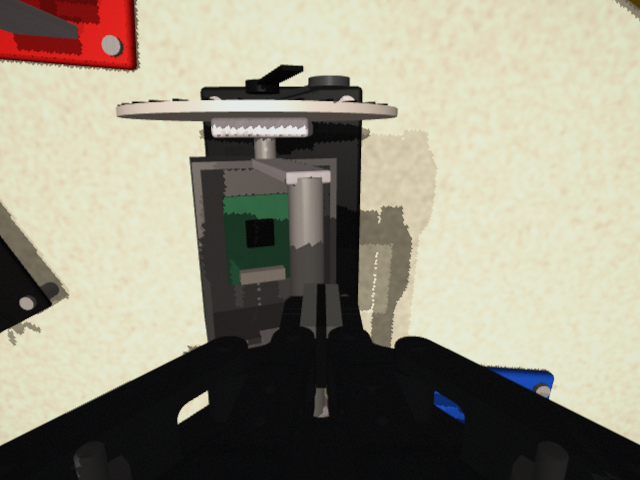

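Request:
send_rows(
  dp=[
    [0,0,0.2],
    [0,0,0.6],
    [0,0,1],
    [0,0,1],
    [0,0,1],
    [0,0,1],
    [0,0,1],
    [0,0,1],
  ],
  rotation=[
    [0,0,0],
    [0,0,0],
    [0,0,0],
    [0,0,0],
    [0,0,0],
    [0,0,0],
    [0,0,0],
    [0,0,0],
  ],
  jaw=[-1,-1,-1,-0.5,0,0.2,0.2,0.2],
)

```text
clock: 6.75
ee_pos: [0.5157, -0.2965, 0.215]
ee_rot: [-0.352, 0.613, -0.613, 0.352]
ft_force: [0.6, 0.5, -0.1]
width: 0.599
```

```bash
python3 snap.py 5 wrist side;python3 - <<'E'
import cv2
t=cv2.imread('pics/side5.png')
cv2.imwrite('pics/c8.png',cv2.resize(t[200:450,230:470],None,fx=2.4,fy=2.4,interpolation=cv2.INTER_CUBIC))
E
```

```text
6.85 pos [ 0.5158 -0.2965  0.2153] F [-0.5 -0.3 -0.4] w 0.601 j [-0.56 -0.06  1.61 -0.    1.59  1.53]
cradle frame tcp [-0.0007 -0.0295  0.2153]
[[-0.002 -0.     1.   ]
 [-1.    -0.    -0.002]
 [ 0.    -1.    -0.   ]]
```

View pics/wrist5.png

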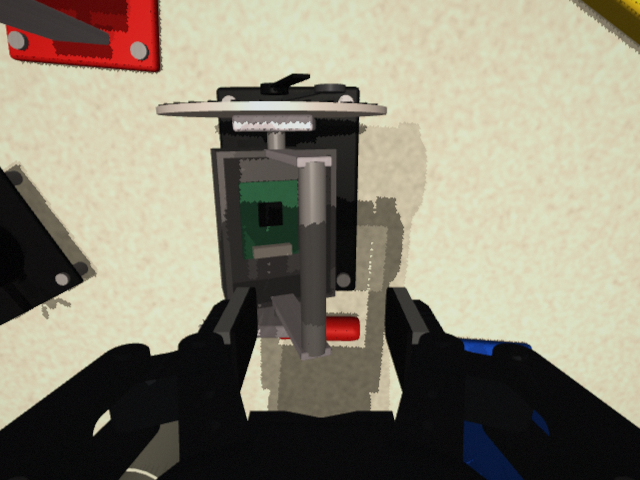

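View pics/c8.png

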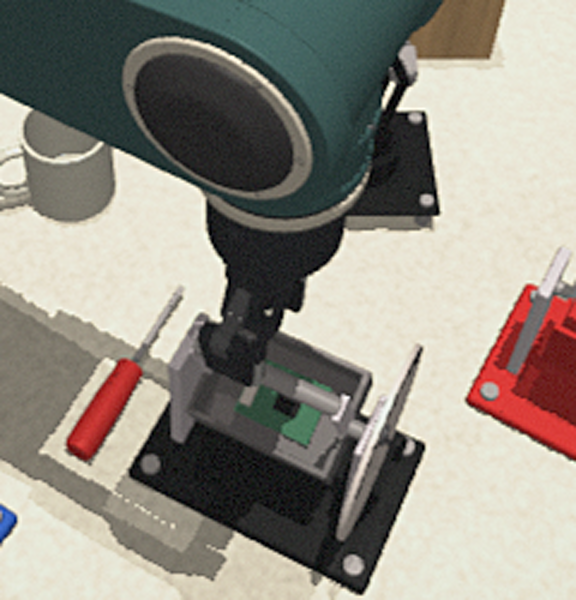

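Request:
send_rows(
  dp=[
    [0.037,0.064,-0.3],
    [0.037,0.064,-0.6],
    [0.037,0.064,-0.9],
    [0.037,0.064,-1.2],
    [0.037,0.064,-1.4],
    [0.037,0.064,-1.5],
    [0.037,0.064,-1.5],
    [0.037,0.064,-1.5],
  ],
  rotation=[
    [0,0,0],
    [0,0,0],
    [0,0,0],
    [0,0,0],
    [0,0,0],
    [0,0,0],
    [0,0,0],
    [0,0,0],
  ],
  jaw=[0.2,0.2,0.2,0.2,0.2,0.2,0,-0.2],
)

```text
clock: 7.65
ee_pos: [0.5179, -0.2935, 0.1412]
ee_rot: [0.352, -0.613, 0.613, -0.352]
ft_force: [-1.0, 0.4, 0.1]
width: 0.404
```

```bash
python3 snap.py 6 wrist
```

```text
7.7 pos [ 0.518  -0.2935  0.1414] F [0.  0.8 0.6] w 0.399 j [-0.56 -0.03  1.71  0.    1.47  1.54]
cradle frame tcp [-0.0003 -0.0258  0.1414]
[[-0.002  0.001  1.   ]
 [-1.    -0.    -0.002]
 [ 0.    -1.     0.001]]
```

View pics/wrist6.png

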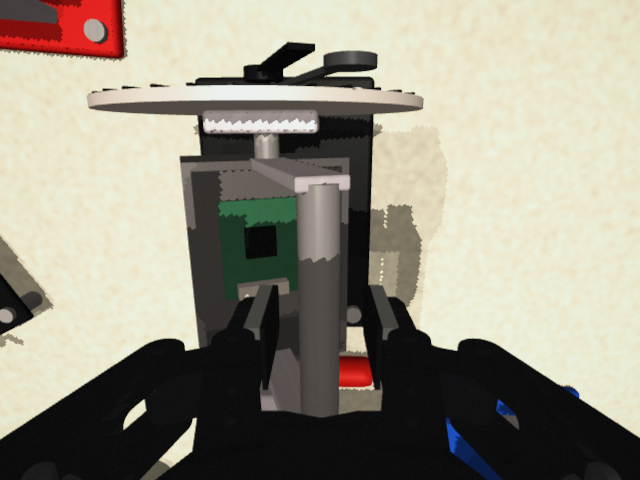

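Bar (col 319) is centred between pads and deeper than before; closing.

Request:
send_rows(
  dp=[
    [0,0,0],
    [0,0,0],
    [0,0,0],
    [0,0,0],
    [0,0,0],
    [0,0,0],
    [0,0,0],
    [0,0,0],
  ],
  rotation=[
    [0,0,0],
    [0,0,0],
    [0,0,0],
    [0,0,0],
    [0,0,0],
    [0,0,0],
    [0,0,0],
    [0,0,0],
  ],
  jaw=[-0.5,-0.7,-0.8,-1,-1,-1,-1,-1],
)

```text
clock: 8.5
ee_pos: [0.5179, -0.2935, 0.1413]
ee_rot: [0.352, -0.613, 0.613, -0.352]
ft_force: [-1.1, -0.6, 5.3]
width: 0.145
```

```bash
python3 snap.py 7 wrist;python3 - <<'E'
import cv2
t=cv2.imread('pics/wrist7.png')
cv2.imwrite('pics/c9.png',cv2.resize(t[20:160,70:450],None,fx=2.1,fy=2.1,interpolation=cv2.INTER_CUBIC))
E
```

```text
8.55 pos [ 0.5179 -0.2935  0.1413] F [-1.3 -0.   5.8] w 0.149 j [-0.56 -0.03  1.71 -0.    1.47  1.54]
cradle frame tcp [-0.0004 -0.0257  0.1413]
[[-0.002  0.001  1.   ]
 [-1.    -0.    -0.002]
 [ 0.    -1.     0.001]]
```

View pics/wrist7.png

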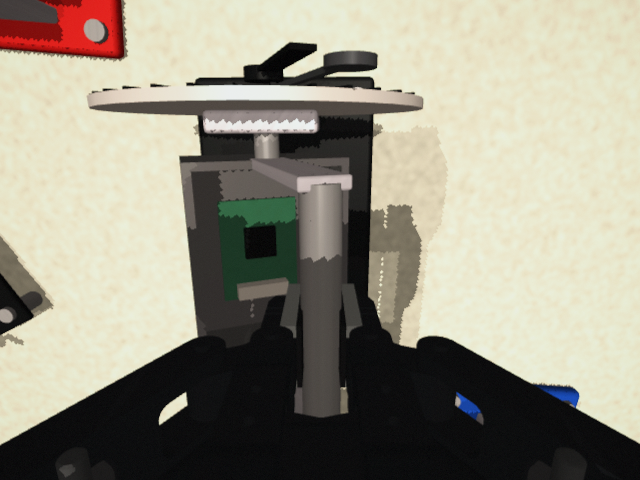

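View pics/c9.png

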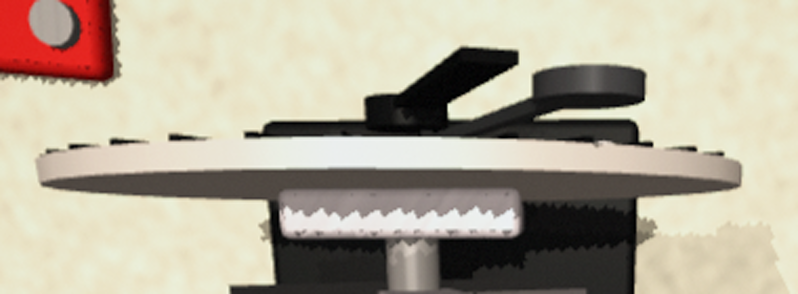

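```bash
cat > ov.py <<'E'
import sys
from h import *
k=sys.argv[1];thp=float(sys.argv[2]);thn=float(sys.argv[3]);fit=len(sys.argv)>4
f=L('wrist',k);p=np.load('cr.npy')
img=cv2.imread(f'pics/wrist{k}.png')
def pt(x,r,w,th):return [x,-r*np.sin(th)-w*np.cos(th),.115+r*np.cos(th)-w*np.sin(th)]  # w>0 towards -y
S=[]
for w in(-.005,.005):
    S+=[(pt(x,.02,w,thp),pt(x,.06,w,thp)) for x in(.0875,.0915)]
for x in(.0875,.0915): S+=[(pt(x,.06,-.005,thp),pt(x,.06,.005,thp))]
N=[]
for x in(.084,.087):
    c=[pt(x,.088+.007*np.cos(a),.007*np.sin(a),thn) for a in np.linspace(0,6.283,25)];N+=list(zip(c,c[1:]))
N+=[(pt(.0855,.02,0,thn),pt(.0855,.088,0,thn))]
D=[]
for x in(.077,.081):
    c=[pt(x,.072,0,a) for a in np.linspace(0,6.283,61)];D+=list(zip(c,c[1:]))
for x in(.067,.077):D+=[([x,-.025,.133],[x,.025,.133])]
w=lambda Q:[W(p,np.array(q)) for q in Q]
o=np.array([220,20]) ;sc=4
im=cv2.resize(img[20:160,220:420],None,fx=sc,fy=sc,interpolation=cv2.INTER_CUBIC);r0=im.copy()
draw(im,f,w(S),o,sc,(0,255,255));draw(im,f,w(N),o,sc,(0,0,255));draw(im,f,w(D),o,sc,(0,255,0))
cv2.imwrite(f'pics/ov{k}_{sys.argv[2]}.png',im)
E
python3 ov.py 7 0.35 0.396
```

```text
(no output)
```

View pics/ov7_0.35.png

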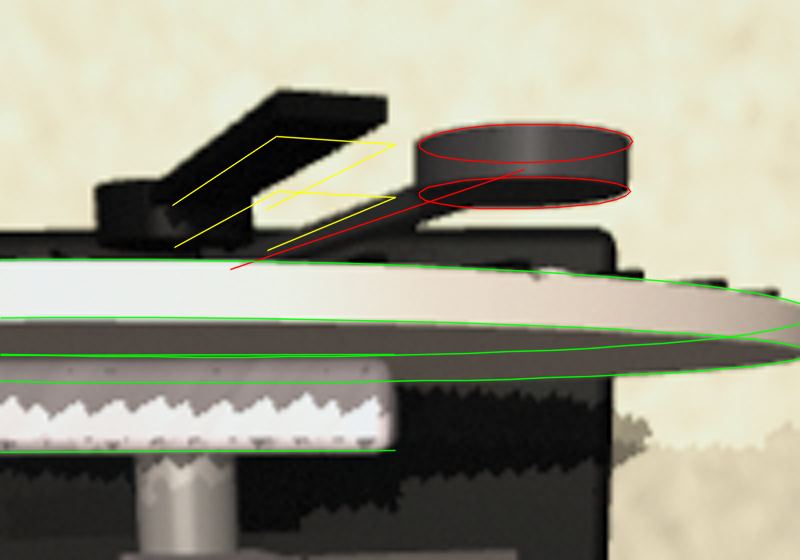

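Request:
send_rows(
  dp=[
    [-0.008,-0.014,-0.006],
    [-0.016,-0.028,-0.012],
    [-0.024,-0.042,-0.018],
    [-0.032,-0.056,-0.025],
    [-0.032,-0.056,-0.025],
    [-0.032,-0.056,-0.025],
    [-0.032,-0.056,-0.025],
    [-0.032,-0.056,-0.025],
  ],
  rotation=[
    [0,0,0],
    [0,0,0],
    [0,0,0],
    [0,0,0],
    [0,0,0],
    [0,0,0],
    [0,0,0],
    [0,0,0],
  ],
  jaw=[-1,-1,-1,-1,-1,-1,-1,-1],
)

```text
clock: 9.35
ee_pos: [0.5165, -0.2959, 0.1402]
ee_rot: [0.352, -0.613, 0.613, -0.353]
ft_force: [-0.5, 3.3, 7.2]
width: 0.148
```

```bash
sed -i 's/(.0875,.0915)/(.0905,.0935)/g' ov.py; python3 snap.py 8 wrist; python3 ov.py 8 0.395 0.395; python3 ov.py 7 0.347 .395
```

```text
9.4 pos [ 0.5165 -0.2959  0.1402] F [-0.2  3.5  7.3] w 0.142 j [-0.56 -0.03  1.71  0.    1.46  1.53]
cradle frame tcp [-0.0004 -0.0285  0.1402]
[[-0.002  0.001  1.   ]
 [-1.     0.001 -0.002]
 [-0.001 -1.     0.001]]
```

View pics/ov8_0.395.png

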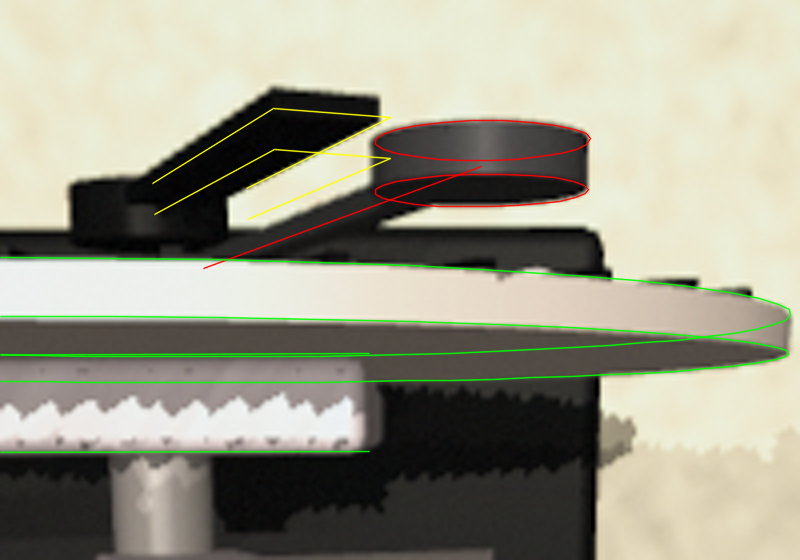

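View pics/ov7_0.347.png

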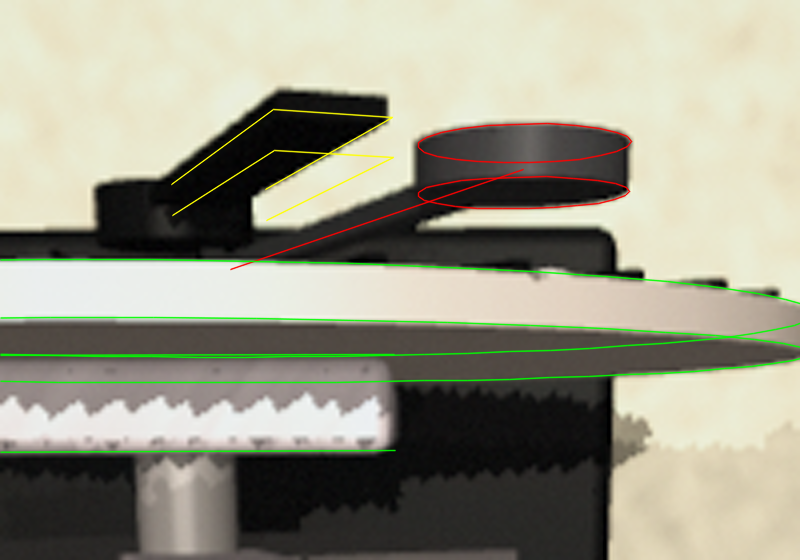

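Request:
send_rows(
  dp=[
    [-0.006,-0.01,-0.004],
    [-0.006,-0.01,-0.004],
    [-0.006,-0.01,-0.004],
    [-0.006,-0.01,-0.004],
    [-0.006,-0.01,-0.004],
    [-0.006,-0.01,-0.004],
    [-0.006,-0.01,-0.004],
    [-0.006,-0.01,-0.004],
  ],
  rotation=[
    [0,0,0],
    [0,0,0],
    [0,0,0],
    [0,0,0],
    [0,0,0],
    [0,0,0],
    [0,0,0],
    [0,0,0],
  ],
  jaw=[-1,-1,-1,-0.6,-0.4,-0.2,0,0],
)

```text
clock: 10.2
ee_pos: [0.5158, -0.2967, 0.1391]
ee_rot: [-0.352, 0.613, -0.613, 0.352]
ft_force: [-0.8, 0.4, 0.1]
width: 0.5
```

```bash
sed -i 's/(.0905,.0935)/(.0922,.0950)/g;s/\.005/.0046/g' ov.py; python3 snap.py 9 wrist; python3 ov.py 9 0.393 0.395
```

```text
10.25 pos [ 0.5158 -0.2967  0.1391] F [-0.7 -0.1  1. ] w 0.497 j [-0.56 -0.03  1.71 -0.    1.46  1.53]
cradle frame tcp [-0.0006 -0.0296  0.1391]
[[-0.002 -0.     1.   ]
 [-1.    -0.    -0.002]
 [ 0.    -1.    -0.   ]]
```

View pics/ov9_0.393.png

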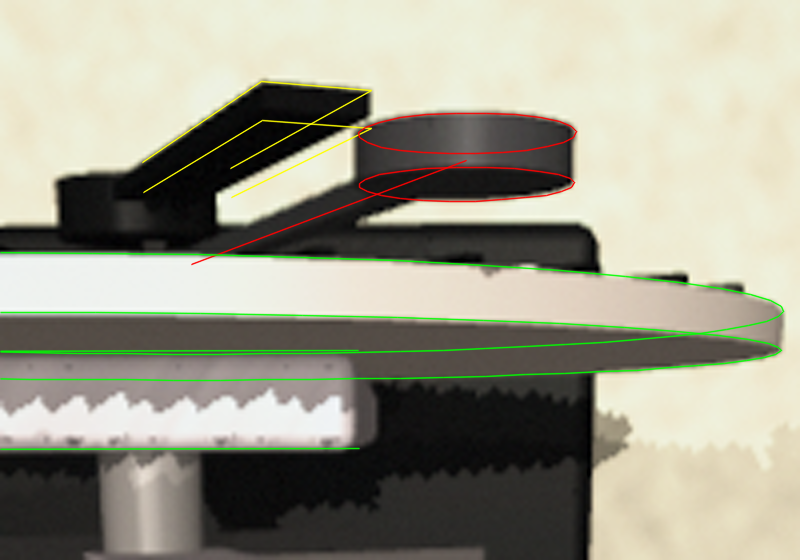

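View pics/wrist9.png

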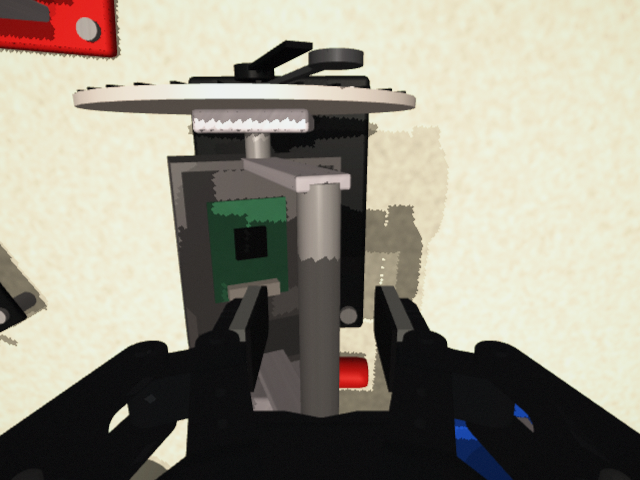

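Request:
send_rows(
  dp=[
    [0,0,0.6],
    [0,0,1.4],
    [0,0,2.3],
    [0,0,3.2],
    [0,0,4],
    [-0.2,0.5,4],
    [-0.4,1,4],
    [-0.6,1.5,4],
  ],
  rotation=[
    [0,0,0],
    [0,0,0],
    [0,0,0],
    [0,0,0],
    [0,0,1.7],
    [0,0,3.4],
    [0,0,5.1],
    [0,0,6.8],
  ],
  jaw=[0.1,0.1,0.1,0.1,0,-0.5,-1,-1],
)

```text
clock: 11.05
ee_pos: [0.4854, -0.221, 0.3393]
ee_rot: [-0.518, 0.482, -0.482, 0.518]
ft_force: [0.2, 0.8, -0.0]
width: 0.008
```

Request:
send_rows(
  dp=[
    [-0.1,0.6,0],
    [-0.2,1.3,0],
    [-0.3,2,0],
    [-0.4,2.7,0],
    [-0.5,3.4,0],
    [-0.6,4.1,0],
    [-0.6,4.8,0],
    [-0.6,5.4,0],
  ],
  rotation=[
    [0,0,1.7],
    [0,0,3.4],
    [0,0,5.1],
    [0,0,6.8],
    [0,0,8.5],
    [0,0,10.2],
    [0,0,11.9],
    [0,0,13.6],
  ],
  jaw=[-1,-1,-1,-1,-1,-1,-1,-1],
)

```text
clock: 11.85
ee_pos: [0.4554, 0.0499, 0.3395]
ee_rot: [-0.698, 0.11, -0.11, 0.699]
ft_force: [0.8, -0.6, 0.6]
width: -0.001
```

Request:
send_rows(
  dp=[
    [0,0.6,0],
    [0,1.2,0],
    [0,1.8,0],
    [0,2.4,0],
    [0,3,0],
    [0,3.4,0],
    [0,3.8,0],
    [0,4,0],
  ],
  rotation=[
    [0,0,1.7],
    [0,0,3.4],
    [0,0,5.1],
    [0,0,6.8],
    [0,0,8.5],
    [0,0,10.2],
    [0,0,11.9],
    [0,0,13.6],
  ],
  jaw=[-1,-1,-1,-1,-1,-1,-1,-1],
)

```text
clock: 12.65
ee_pos: [0.4556, 0.2497, 0.339]
ee_rot: [-0.64, -0.3, 0.3, 0.64]
ft_force: [0.3, -0.2, 0.3]
width: -0.004
```

```bash
cat > snl.py <<'E'
from station import *
from h import *
from scipy.spatial.transform import Rotation as Ro
s=state();R=Ro.from_quat(s['ee_rot']);l=np.load('lg.npy')
M=Ro.from_euler('z',l[2]);T=M*Ro.from_matrix(np.array([[0,.6428,-.766],[1,0,0],[0,-.766,-.6428]]))
print(s['clock'],'pos',np.round(s['ee_pos'],4),'F',np.round(s['ft_force'],1),'w',round(s['width'],3),'j',np.round(s['joints'],2))
print('tcp in logger',np.round(M.inv().apply(s['ee_pos']-np.array([l[0],l[1],.09])),4),'\n',np.round(M.inv().as_matrix()@R.as_matrix(),3),'rot to go (5deg units)',np.round(np.degrees((T*R.inv()).as_rotvec())/5,2))
E
python3 snl.py
```

```text
12.65 pos [0.4556 0.2497 0.339 ] F [ 0.3 -0.2  0.3] w -0.004 j [ 0.45 -0.23  1.56  0.    1.8  -0.42]
tcp in logger [-0.1274 -0.0322  0.249 ] 
 [[ 0.607 -0.    -0.795]
 [ 0.795  0.     0.607]
 [-0.    -1.     0.   ]] rot to go (5deg units) [-2.94 -7.59  7.16]
```

Request:
send_rows(
  dp=[
    [0,0.1,0],
    [0,0.2,-0.2],
    [0.1,0.3,-0.5],
    [0.2,0.4,-0.9],
    [0.3,0.5,-1.3],
    [0.4,0.62,-1.8],
    [0.5,0.62,-2.2],
    [0.5,0.62,-2.5],
  ],
  rotation=[
    [-0.42,-1.08,1.02],
    [-0.84,-2.17,2.05],
    [-1.26,-3.25,3.07],
    [-1.68,-4.34,4.09],
    [-2.1,-5.42,5.11],
    [-2.52,-6.51,6.14],
    [-2.94,-7.59,7.16],
    [-2.94,-7.59,7.16],
  ],
  jaw=[-1,-1,-1,-1,-1,-1,-1,-1],
)

```text
clock: 13.45
ee_pos: [0.4794, 0.279, 0.2113]
ee_rot: [0.655, 0.626, -0.291, -0.306]
ft_force: [0.7, 0.1, -0.2]
width: 0.004
```

```bash
python3 snap.py 10 wrist side >/dev/null; python3 snl.py
```

```text
13.55 pos [0.4801 0.2789 0.2124] F [-0.1 -0.5  0.2] w -0.002 j [ 0.73 -0.49  2.08 -0.53  1.08 -0.64]
tcp in logger [-0.1042 -0.0021  0.1224] 
 [[ 0.008  0.64  -0.769]
 [ 1.    -0.002  0.009]
 [ 0.004 -0.769 -0.64 ]] rot to go (5deg units) [-0.05 -0.04  0.09]
```

View pics/wrist10.png

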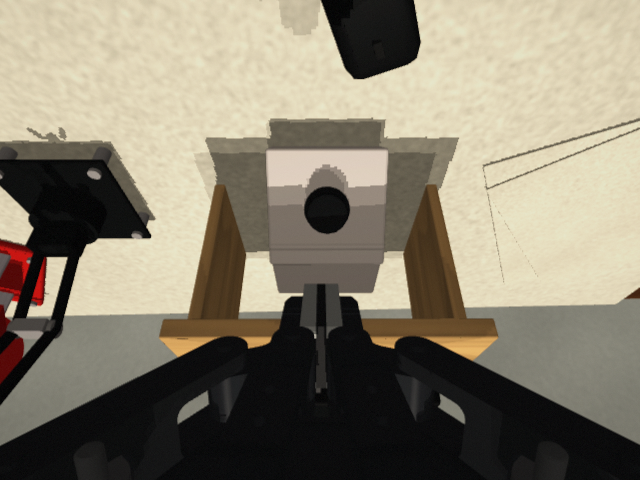

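View pics/side10.png

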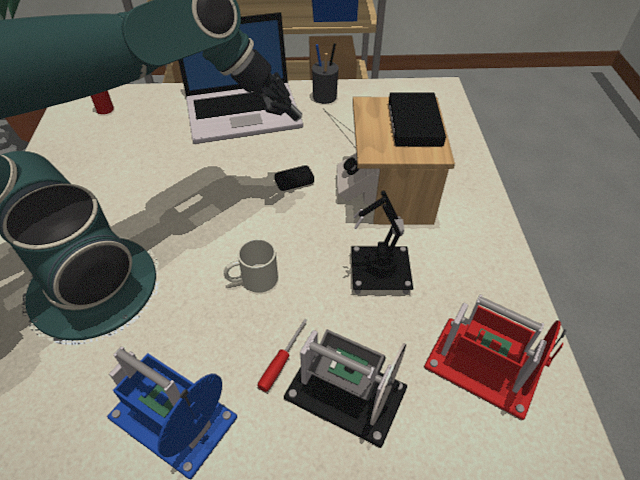

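```bash
python3 - <<'E'
from h import *
f=L('wrist',10);l=np.load('lg.npy');im=f['image']
print('pred',P(f,W(l,[0,0,.09])))
m=(im[160:260,280:380].max(2)<45).astype(np.uint8);n,lab,st,c=cv2.connectedComponentsWithStats(m);i=1+st[1:,4].argmax();print(st[i],c[i]+[280,160])
# predicted outline of top face disc
a=40*np.pi/180;ex=np.array([np.cos(a),0,np.sin(a)]);th=np.linspace(0,6.283,60)
def ring(l,dz):return W(l,np.array([0,0,.09])+dz*np.array([-np.sin(a),0,np.cos(a)])+.018*(np.cos(t_[:,None])*ex+np.sin(t_[:,None])*[0,1,0])) 
t_=th
q=P(f,ring(l,0));print(q.min(0),q.max(0));q=P(f,ring(l,-.008));print(q.min(0),q.max(0))
cv2.imwrite('pics/c10.png',cv2.resize(im[130:320,240:420,::-1],None,fx=3,fy=3,interpolation=cv2.INTER_CUBIC))
E
```

```text
pred [[323.38632242 213.16632519]]
[  25   27   45   47 1624] [326.68041872 209.55603448]
[302.6052213  192.53929263] [344.16947366 233.21820901]
[303.02454647 191.06902622] [343.64561968 230.88012961]
```

View pics/c10.png

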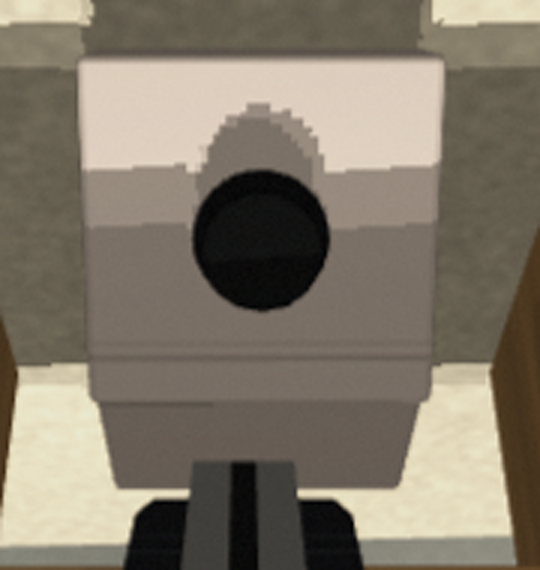

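```bash
python3 - <<'E'
from h import *
f=L('wrist',10);l=np.load('lg.npy')
for X in([.01,.125,.18],[.01,-.125,.18],[.01,.125,.196],[.01,-.125,.196],[-.028,.055,.0],[-.028,-.055,0],[-.028,.055,.03],[-.028,-.055,.03]):print(X,P(f,W(l,X)))
R=np.array(f['R']);print(-R.T@f['t'])
img=cv2.imread('pics/wrist10.png')
S=[]
def box(a,b):
    q=[[x,y,z] for x in(a[0],b[0]) for y in(a[1],b[1]) for z in(a[2],b[2])];return [(q[i],q[j]) for i in range(8) for j in range(i) if sum(abs(np.array(q[i])-q[j])>1e-9)==1]
S=box((.01,-.125,.18),(.22,.125,.196))+box((.06,-.125,0),(.22,-.113,.18))+box((.06,.113,0),(.22,.125,.18))
a=np.radians(40);ex=np.array([np.cos(a),0,np.sin(a)])
c=[np.array([0,0,.09])+.018*(np.cos(t)*ex+np.sin(t)*np.array([0,1,0])) for t in np.linspace(0,6.29,40)];S+=list(zip(c,c[1:]))
draw(img,f,[W(l,np.array(s)) for s in S],np.zeros(2),1,(0,0,255));cv2.imwrite('pics/ov10.png',img)
E
```

```text
[0.01, 0.125, 0.18] [[489.60881935 315.11148869]]
[0.01, -0.125, 0.18] [[158.7411263  316.14868499]]
[0.01, 0.125, 0.196] [[495.07334762 335.71114196]]
[0.01, -0.125, 0.196] [[153.5866254  336.74700502]]
[-0.028, 0.055, 0.0] [[381.5616518  118.59944586]]
[-0.028, -0.055, 0] [[264.27415089 119.08071711]]
[-0.028, 0.055, 0.03] [[384.62228473 140.52994807]]
[-0.028, -0.055, 0.03] [[261.5537749  141.02165366]]
[0.32170616 0.28604638 0.29351134]
```

View pics/ov10.png

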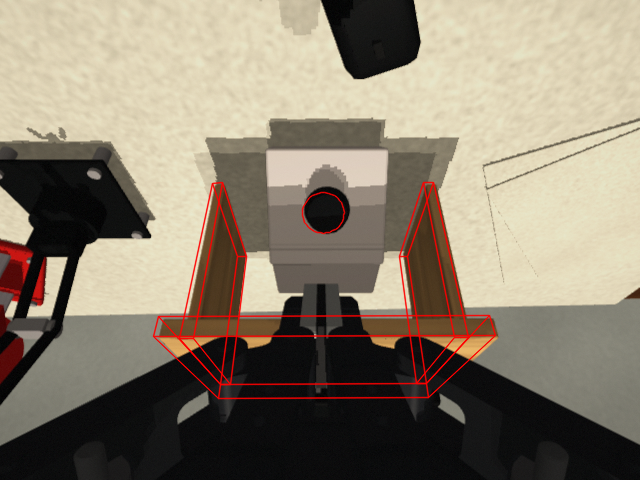

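```bash
python3 - <<'E'
from h import *
t,s,w=L('top'),L('side'),L('wrist',10);l=np.load('lg.npy')
obs=[(t,np.array([100+300/3.5,70+444/3.5])),(s,np.array([320+87/2.8,90+210/2.8])),(w,np.array([327,210]))]
q=least_squares(lambda X:np.concatenate([(P(f,X)[0]-o) for f,o in obs]),[.58,.28,.09]);print(q.x,np.round(q.fun,1))
# tool tip pixel for closed fingers
print(W(l,[0,0,.09]))
from scipy.spatial.transform import Rotation as Ro
from station import state
st=state();R=Ro.from_quat(st['ee_rot']).as_matrix()
for b in(0,.02,.028):
  for zz in(.011,-.011):print(b,zz,P(w,st['ee_pos']+R@np.array([0,-b,zz])))
E
```

```text
[0.59277488 0.27920043 0.08003844] [-0.8  0.2  0.1  0.5 -0.2  0.1]
[[0.58426582 0.27642962 0.09      ]]
0 0.011 [[321.04756364 262.21690235]]
0 -0.011 [[320.80495833 306.41723785]]
0.02 0.011 [[321.1515709  279.04808347]]
0.02 -0.011 [[320.8759764  327.90609067]]
0.028 0.011 [[321.20080379 287.015294  ]]
0.028 -0.011 [[320.90938666 338.01546343]]
```

Request:
send_rows(
  dp=[
    [0,0.09,0],
    [0.25,0.08,-0.3],
    [0.5,0.07,-0.6],
    [0.8,0.06,-0.96],
    [1.1,0.05,-1.31],
    [1.4,0.04,-1.67],
    [1.54,0.03,-1.84],
    [1.54,0.03,-1.84],
  ],
  rotation=[
    [0,0,0],
    [0,0,0.1],
    [0,0,0.1],
    [0,0,0.1],
    [0,0,0.1],
    [0,0,0.1],
    [0,0,0.1],
    [0,0,0.1],
  ],
  jaw=[-1,-1,-1,-1,-1,-1,-1,-1],
)

```text
clock: 14.35
ee_pos: [0.5587, 0.2806, 0.122]
ee_rot: [0.653, 0.628, -0.292, -0.307]
ft_force: [0.5, 0.2, 0.1]
width: -0.002
```

```bash
python3 snap.py 11 wrist side >/dev/null; python3 snl.py; python3 -c "
import cv2
t=cv2.imread('pics/side11.png');cv2.imwrite('pics/c11.png',cv2.resize(t[60:260,240:470],None,fx=3,fy=3,interpolation=cv2.INTER_CUBIC))"
```

```text
14.45 pos [0.5582 0.281  0.1235] F [-0.8  0.2 -0.1] w -0.002 j [ 0.62 -0.28  2.08 -0.56  0.84 -0.64]
tcp in logger [-0.0262  0.0035  0.0335] 
 [[-0.002  0.643 -0.766]
 [ 1.     0.005  0.002]
 [ 0.005 -0.766 -0.643]] rot to go (5deg units) [-0.06  0.01 -0.02]
```

View pics/wrist11.png

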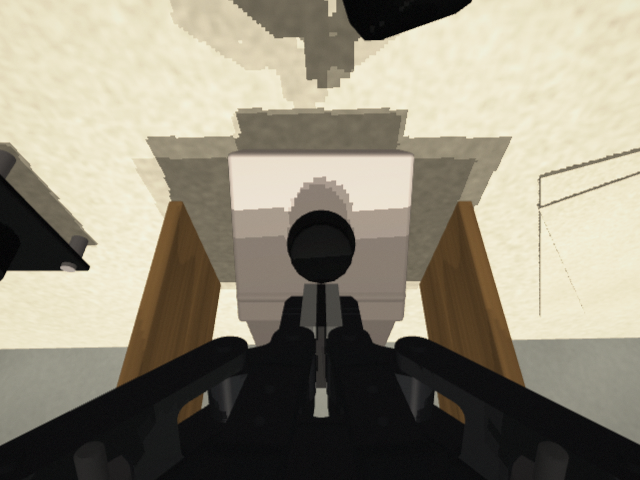

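View pics/c11.png

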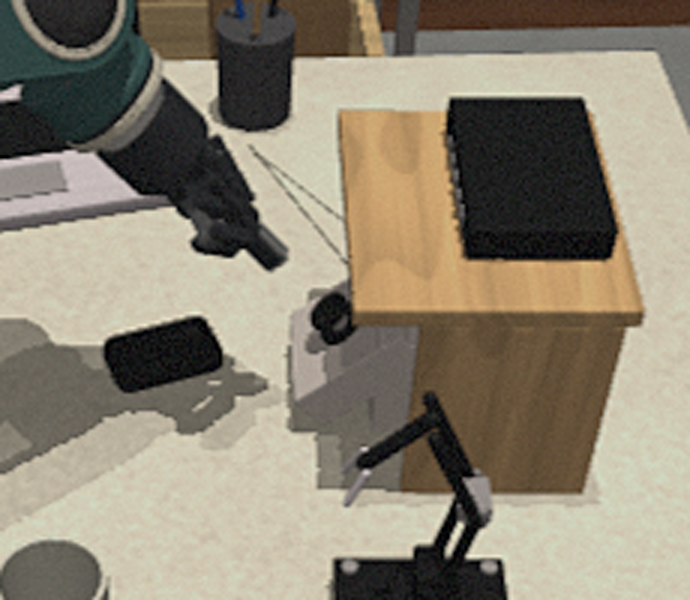

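Request:
send_rows(
  dp=[
    [0.08,0,-0.1],
    [0.16,-0.01,-0.19],
    [0.24,-0.01,-0.29],
    [0.32,-0.01,-0.38],
    [0.4,-0.02,-0.48],
    [0.48,-0.02,-0.58],
    [0.56,-0.03,-0.67],
    [0.64,-0.03,-0.77],
  ],
  rotation=[
    [0,0,0],
    [0,0,0],
    [0,0,0],
    [0,0,0],
    [0,0,0],
    [0,0,0],
    [0,0,0],
    [0,0,0],
  ],
  jaw=[-1,-1,-1,-1,-1,-1,-1,-1],
)

```text
clock: 15.25
ee_pos: [0.5902, 0.2793, 0.0833]
ee_rot: [0.653, 0.629, -0.291, -0.306]
ft_force: [0.6, -0.4, -0.6]
width: -0.001
```

```bash
python3 snap.py 12 wrist side >/dev/null; python3 snl.py; python3 -c "
import cv2
t=cv2.imread('pics/side12.png');cv2.imwrite('pics/c12.png',cv2.resize(t[60:260,240:470],None,fx=3,fy=3,interpolation=cv2.INTER_CUBIC))"
```

```text
15.35 pos [0.5899 0.2791 0.0827] F [ 0.4 -0.2  0.1] w -0.001 j [ 0.58 -0.18  2.06 -0.58  0.74 -0.62]
tcp in logger [ 0.0056  0.0029 -0.0073] 
 [[-0.003  0.642 -0.767]
 [ 1.     0.005  0.   ]
 [ 0.004 -0.767 -0.642]] rot to go (5deg units) [-0.04 -0.01 -0.03]
```

View pics/wrist12.png

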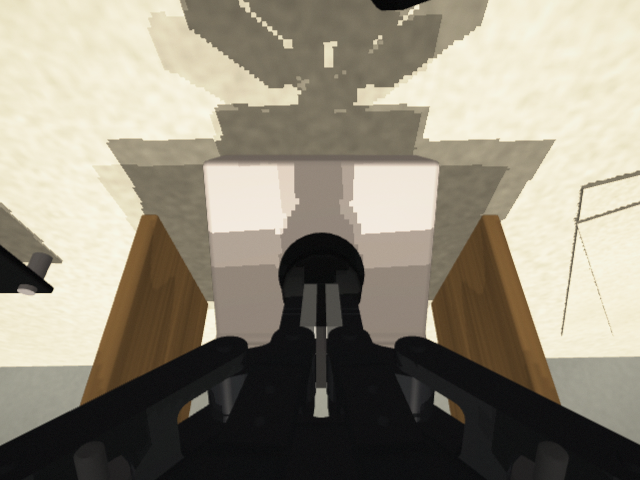

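View pics/c12.png

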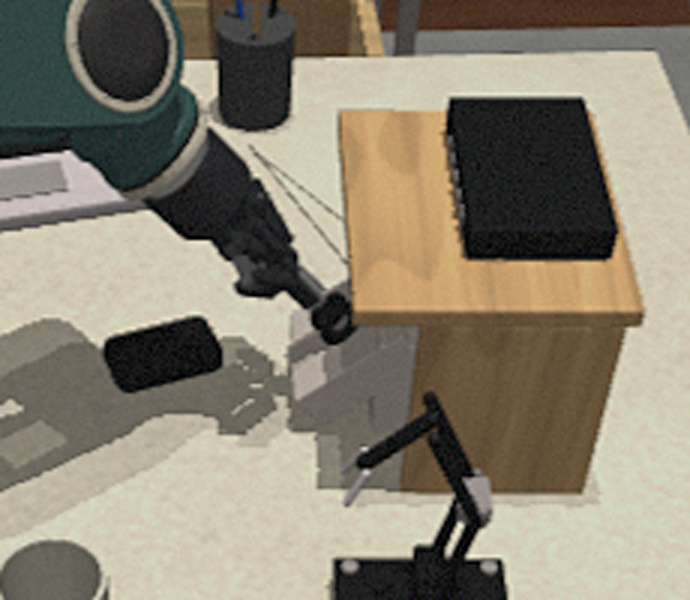

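```bash
python3 -c "
import cv2,numpy as np
t=cv2.imread('pics/wrist12.png');c=cv2.resize(t[210:360,240:400],None,fx=4,fy=4,interpolation=cv2.INTER_CUBIC);cv2.imwrite('pics/c13.png',np.clip(c.astype(float)*3,0,255).astype('uint8'))
t=cv2.imread('pics/wrist11.png');c=cv2.resize(t[190:310,240:400],None,fx=4,fy=4,interpolation=cv2.INTER_CUBIC);cv2.imwrite('pics/c14.png',np.clip(c.astype(float)*3,0,255).astype('uint8'))"
```

```text
(no output)
```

View pics/c13.png

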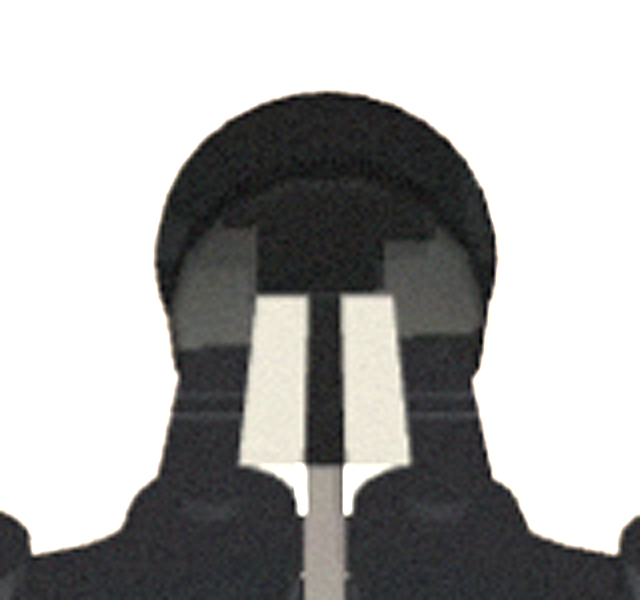

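View pics/c14.png

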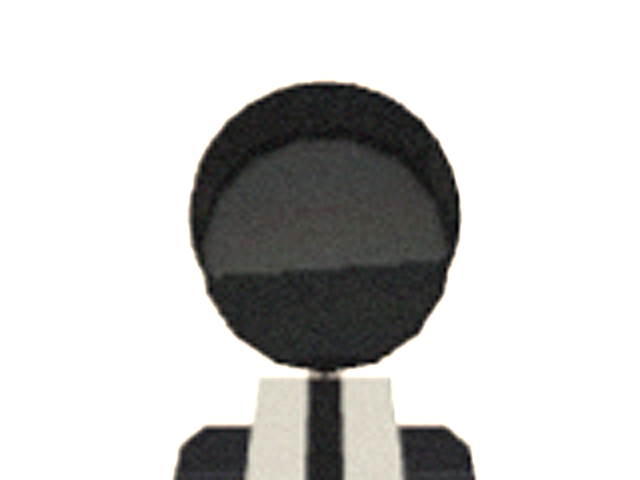

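Request:
send_rows(
  dp=[
    [0.06,0,-0.02],
    [0.1,0,-0.07],
    [0.15,-0.01,-0.12],
    [0.2,-0.01,-0.18],
    [0.25,-0.01,-0.24],
    [0.3,-0.01,-0.3],
    [0.35,-0.01,-0.355],
    [0.35,-0.01,-0.355],
  ],
  rotation=[
    [0,0,0],
    [0,0,0],
    [0,0,0],
    [0,0,0],
    [0,0,0],
    [0,0,0],
    [0,0,0],
    [0,0,0],
  ],
  jaw=[-1,-1,-1,-1,-1,-1,-1,-1],
)

```text
clock: 16.15
ee_pos: [0.6072, 0.2787, 0.0665]
ee_rot: [0.653, 0.628, -0.291, -0.306]
ft_force: [-22.0, -6.9, 16.7]
width: 0.001
```

```bash
python3 snap.py 13 wrist side >/dev/null; python3 snl.py; python3 -c "
import cv2,numpy as np
t=cv2.imread('pics/side13.png');cv2.imwrite('pics/c15.png',cv2.resize(t[110:220,300:430],None,fx=5,fy=5,interpolation=cv2.INTER_CUBIC))
t=cv2.imread('pics/wrist13.png');c=cv2.resize(t[210:360,240:400],None,fx=4,fy=4,interpolation=cv2.INTER_CUBIC);cv2.imwrite('pics/c16.png',np.clip(c.astype(float)*3,0,255).astype('uint8'))"
```

```text
16.25 pos [0.6072 0.2787 0.0665] F [-19.1  -6.7  16.8] w 0.004 j [ 0.56 -0.12  2.05 -0.59  0.7  -0.61]
tcp in logger [ 0.0228  0.0032 -0.0235] 
 [[-0.002  0.643 -0.766]
 [ 1.     0.005  0.001]
 [ 0.004 -0.766 -0.643]] rot to go (5deg units) [-0.05  0.   -0.03]
```

View pics/c15.png

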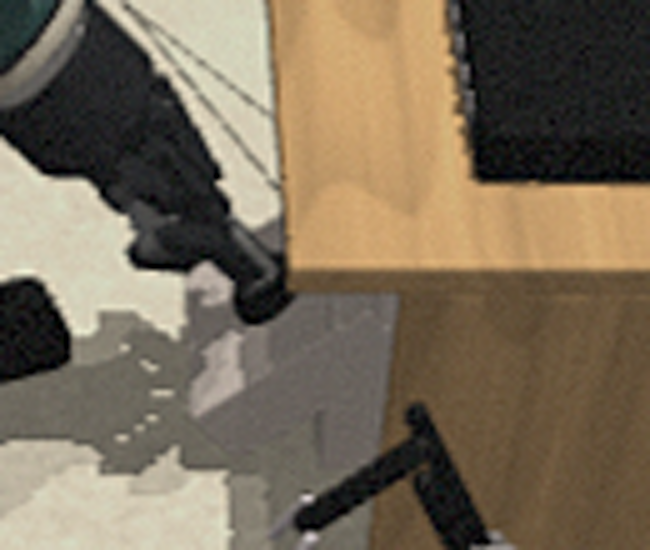

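View pics/c16.png

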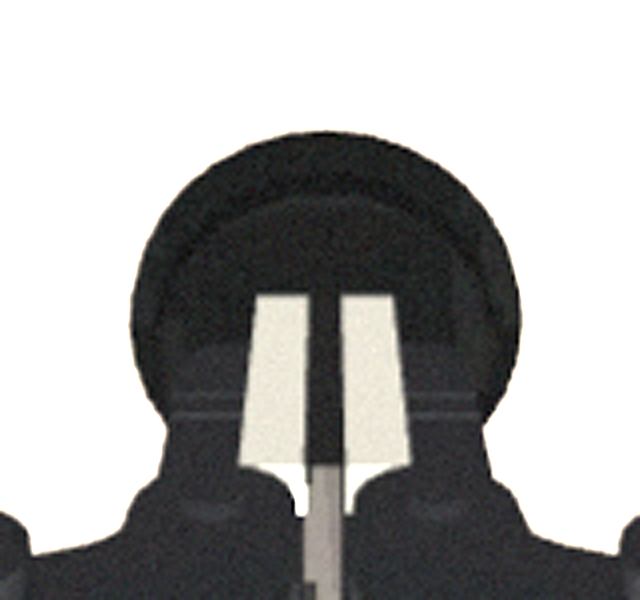

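```bash
python3 - <<'E'
from h import *
s=L('side',13);l=np.load('lg.npy');a=np.radians(40)
c0=P(s,W(l,[0,0,.09]));c1=P(s,W(l,[.012*np.sin(a),0,.09-.012*np.cos(a)]));print(c0,c1-c0)
A=cv2.imread('pics/side0.png')[130:200,325:380];B=cv2.imread('pics/side13.png')[130:200,325:380];C=cv2.imread('pics/side11.png')[130:200,325:380]
cv2.imwrite('pics/c17.png',cv2.resize(np.hstack([C,B]),None,fx=7,fy=7,interpolation=cv2.INTER_CUBIC))
E
```

```text
[[348.07986316 163.29708398]] [[2.93533572 2.8464985 ]]
```

View pics/c17.png

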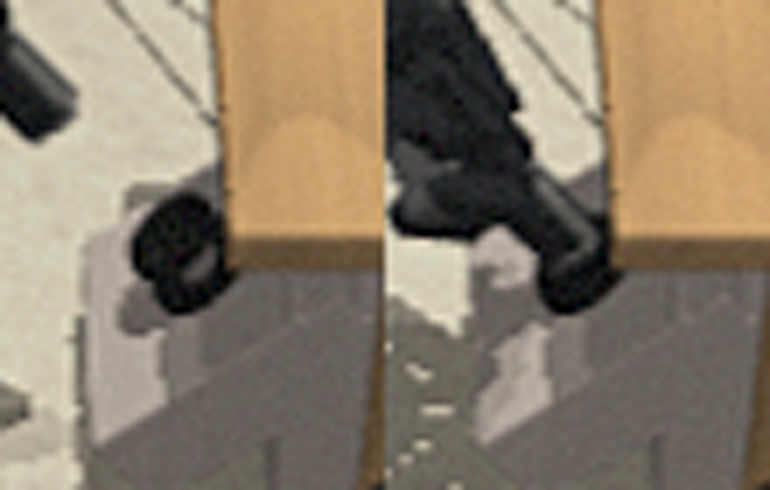

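Request:
send_rows(
  dp=[
    [0.006,0,-0.008],
    [0.013,0,-0.015],
    [0.013,0,-0.015],
    [0.013,0,-0.015],
    [0.013,0,-0.015],
    [0.013,0,-0.015],
    [0.013,0,-0.015],
    [0.013,0,-0.015],
  ],
  rotation=[
    [0,0,0],
    [0,0,0],
    [0,0,0],
    [0,0,0],
    [0,0,0],
    [0,0,0],
    [0,0,0],
    [0,0,0],
  ],
  jaw=[-1,-1,-1,-1,-1,-1,-1,-1],
)

```text
clock: 17.05
ee_pos: [0.6075, 0.2788, 0.0664]
ee_rot: [0.653, 0.628, -0.291, -0.306]
ft_force: [-37.5, -8.9, 27.4]
width: -0.001
```

```bash
python3 snl.py
```

```text
17.05 pos [0.6075 0.2788 0.0664] F [-37.5  -8.9  27.4] w -0.001 j [ 0.56 -0.12  2.05 -0.59  0.7  -0.61]
tcp in logger [ 0.0231  0.0033 -0.0236] 
 [[-0.002  0.643 -0.766]
 [ 1.     0.005  0.001]
 [ 0.004 -0.766 -0.643]] rot to go (5deg units) [-0.05  0.   -0.02]
```

Request:
send_rows(
  dp=[
    [-0.01,0,0.012],
    [-0.03,0,0.036],
    [-0.05,0,0.06],
    [-0.077,0,0.092],
    [-0.077,0,0.092],
    [-0.077,0,0.092],
    [-0.077,0,0.092],
    [-0.077,0,0.092],
  ],
  rotation=[
    [0,0,0],
    [0,0,0],
    [0,0,0],
    [0,0,0],
    [0,0,0],
    [0,0,0],
    [0,0,0],
    [0,0,0],
  ],
  jaw=[-1,-1,-1,-1,-1,-1,-1,-1],
)

```text
clock: 17.85
ee_pos: [0.6042, 0.2788, 0.0698]
ee_rot: [0.653, 0.629, -0.291, -0.306]
ft_force: [-3.0, -2.2, 4.5]
width: -0.001
```

```bash
python3 snl.py
```

```text
17.85 pos [0.6042 0.2788 0.0698] F [-3.  -2.2  4.5] w -0.001 j [ 0.56 -0.13  2.05 -0.59  0.71 -0.61]
tcp in logger [ 0.0198  0.0032 -0.0202] 
 [[-0.003  0.643 -0.766]
 [ 1.     0.005  0.   ]
 [ 0.004 -0.766 -0.643]] rot to go (5deg units) [-0.05  0.   -0.04]
```

Request:
send_rows(
  dp=[
    [-0.1,0,0.12],
    [-0.3,0.01,0.36],
    [-0.6,0.02,0.72],
    [-0.95,0.03,1.14],
    [-1.3,0.05,1.56],
    [-1.65,0.07,1.97],
    [-1.9,0.08,2.27],
    [-2.05,0.09,2.45],
  ],
  rotation=[
    [0,0,0],
    [0,0,0],
    [0,0,0],
    [0,0,0],
    [0,0,0],
    [0,0,0],
    [0,0,0],
    [0,0,0],
  ],
  jaw=[-1,-1,-1,-1,-1,-1,-1,-1],
)

```text
clock: 18.65
ee_pos: [0.5008, 0.2838, 0.194]
ee_rot: [0.653, 0.629, -0.291, -0.306]
ft_force: [-0.5, 1.2, 0.6]
width: -0.0
```

Request:
send_rows(
  dp=[
    [0,-0.1,0.5],
    [0,-0.2,1],
    [-0.1,-0.3,1.5],
    [-0.2,-0.4,1.9],
    [-0.3,-0.5,2.3],
    [-0.4,-0.6,2.7],
    [-0.5,-0.62,2.8],
    [-0.5,-0.62,2.8],
  ],
  rotation=[
    [0.42,1.08,-1.02],
    [0.84,2.17,-2.05],
    [1.26,3.25,-3.07],
    [1.68,4.34,-4.09],
    [2.1,5.42,-5.11],
    [2.52,6.51,-6.14],
    [2.94,7.59,-7.16],
    [2.94,7.59,-7.16],
  ],
  jaw=[-1,-1,-1,-1,-1,-1,-1,-1],
)

```text
clock: 19.45
ee_pos: [0.4778, 0.2518, 0.3323]
ee_rot: [-0.64, -0.3, 0.297, 0.642]
ft_force: [-0.1, -0.0, -0.4]
width: 0.001
```

```bash
python3 snap.py 14 top side wrist; python3 -c "
import cv2,numpy as np
t=cv2.imread('pics/side14.png');cv2.imwrite('pics/c18.png',cv2.resize(np.hstack([cv2.imread('pics/side0.png')[130:200,325:380],t[130:200,325:380]]),None,fx=7,fy=7,interpolation=cv2.INTER_CUBIC))"
```

```text
19.6 pos [0.4766 0.2524 0.3313] F [0.  0.8 0.2] w 0.0 j [ 0.44 -0.19  1.55  0.    1.78 -0.44]
cradle frame tcp [-0.3101  0.4256  0.3313]
[[ 0.167  0.002 -0.986]
 [ 0.986  0.005  0.167]
 [ 0.005 -1.    -0.002]]
```

View pics/c18.png

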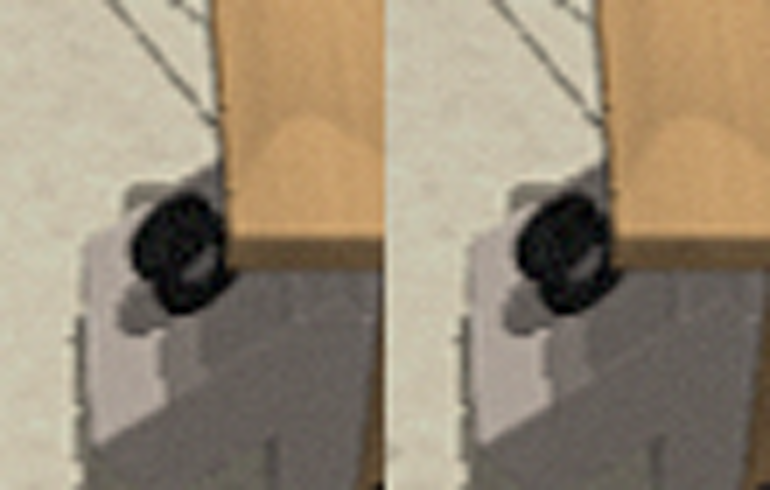

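View pics/top14.png

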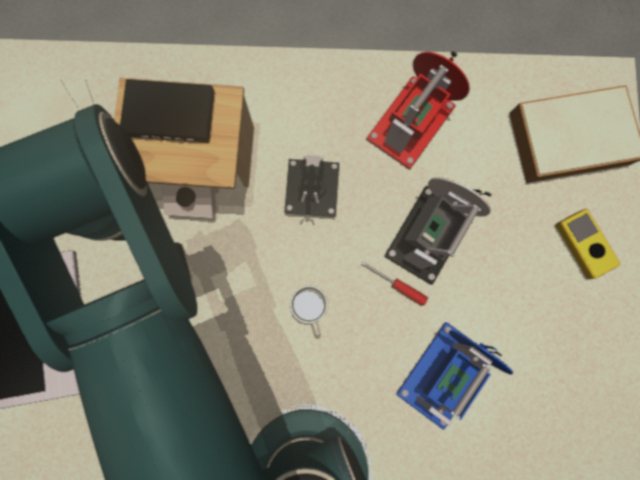

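Request:
send_rows(
  dp=[
    [0,-0.3,0],
    [-0.1,-0.8,0],
    [-0.2,-1.3,0.1],
    [-0.3,-1.9,0.2],
    [-0.4,-2.5,0.2],
    [-0.4,-3.1,0.2],
    [-0.4,-3.6,0.2],
    [-0.4,-4,0.2],
  ],
  rotation=[
    [0,0,-1.7],
    [0,0,-3.4],
    [0,0,-5.1],
    [0,0,-6.8],
    [0,0,-8.5],
    [0,0,-10.2],
    [0,0,-11.9],
    [0,0,-13.6],
  ],
  jaw=[-1,-1,-1,-1,-1,-1,-1,-1],
)

```text
clock: 20.4
ee_pos: [0.456, 0.0515, 0.3418]
ee_rot: [0.699, -0.108, 0.114, -0.698]
ft_force: [0.6, -0.2, 0.0]
width: 0.002
```

Request:
send_rows(
  dp=[
    [0,-0.6,0],
    [0.1,-1.2,0],
    [0.1,-1.8,0],
    [0.2,-2.4,0],
    [0.2,-3,0],
    [0.3,-3.5,0],
    [0.4,-4,0],
    [0.4,-4.5,0],
  ],
  rotation=[
    [0,0,-1.7],
    [0,0,-3.4],
    [0,0,-5.1],
    [0,0,-6.8],
    [0,0,-8.5],
    [0,0,-10.2],
    [0,0,-11.9],
    [0,0,-13.6],
  ],
  jaw=[-1,-1,-0.5,0,0.2,0.2,0.2,0.2],
)

```text
clock: 21.2
ee_pos: [0.4767, -0.1731, 0.3416]
ee_rot: [0.519, -0.48, 0.484, -0.515]
ft_force: [1.1, 0.5, -0.3]
width: 0.602
```

```bash
python3 snap.py 15
```

```text
21.2 pos [ 0.4767 -0.1731  0.3416] F [ 1.1  0.5 -0.3] w 0.602 j [-0.39 -0.26  1.58 -0.01  1.81  1.11]
cradle frame tcp [-0.0965  0.0576  0.3416]
[[ 0.56   0.004  0.828]
 [-0.828 -0.006  0.56 ]
 [ 0.007 -1.     0.   ]]
```

Request:
send_rows(
  dp=[
    [0.2,-0.6,0],
    [0.4,-1.2,0],
    [0.6,-1.8,0],
    [0.8,-2.3,-0.3],
    [0.8,-2.46,-0.8],
    [0.8,-2.46,-1.4],
    [0.8,-2.46,-2.0],
    [0.8,-2.46,-2.0],
  ],
  rotation=[
    [0,0,-1.6],
    [0,0,-3.2],
    [0,0,-4.8],
    [0,0,-6],
    [0,0,-6.8],
    [0,0,-6.8],
    [0,0,-6.8],
    [0,0,-6.8],
  ],
  jaw=[0.2,0.2,0.2,0.2,0.2,0.2,0.2,0.2],
)

```text
clock: 22.0
ee_pos: [0.5155, -0.2943, 0.2377]
ee_rot: [-0.358, 0.612, -0.611, 0.352]
ft_force: [-1.0, 0.3, 0.3]
width: 0.599
```

```bash
python3 snap.py 16 wrist; python3 ov.py 16 0.393 0.393
```

```text
22.05 pos [ 0.5161 -0.2946  0.2408] F [-0.2 -0.7  0.7] w 0.599 j [-0.56 -0.06  1.58 -0.01  1.63  1.53]
cradle frame tcp [-0.0014 -0.0276  0.2408]
[[ 0.007 -0.002  1.   ]
 [-1.    -0.006  0.007]
 [ 0.006 -1.    -0.002]]
```

View pics/wrist16.png

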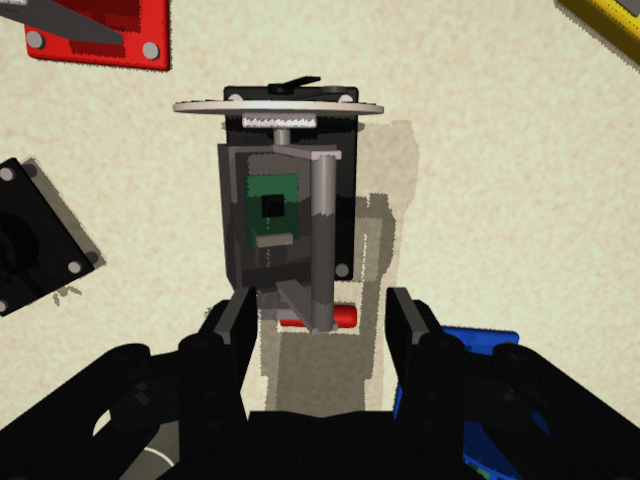

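View pics/ov16_0.393.png

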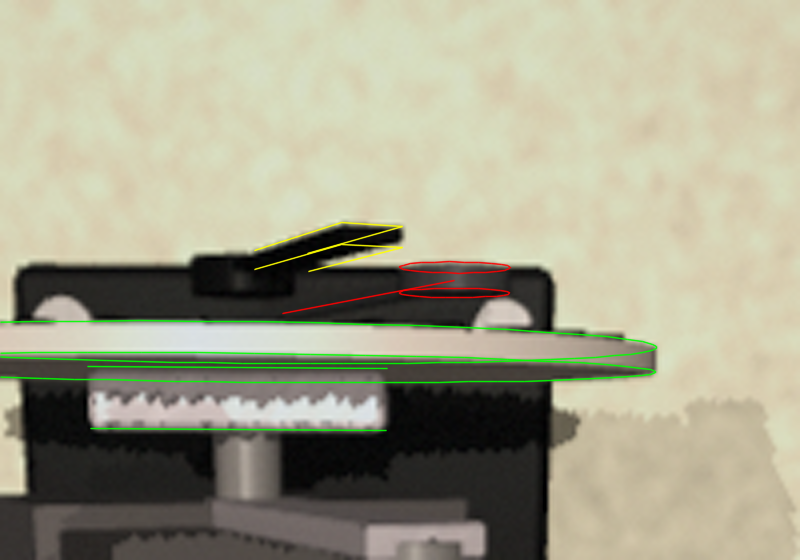

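Request:
send_rows(
  dp=[
    [0.01,-0.03,-0.4],
    [0.01,-0.03,-0.8],
    [0.01,-0.03,-1.2],
    [0.01,-0.03,-1.6],
    [0.01,-0.03,-1.9],
    [0.01,-0.03,-2.04],
    [0.01,-0.03,-2.04],
    [0.01,-0.03,-2.04],
  ],
  rotation=[
    [0,0,0],
    [0,0,0],
    [0,0,0],
    [0,0,0],
    [0,0,0],
    [0,0,0],
    [0,0,0],
    [0,0,0],
  ],
  jaw=[0.2,0.2,0.2,0.2,0.2,0.2,0,-0.3],
)

```text
clock: 22.85
ee_pos: [0.5175, -0.2973, 0.1416]
ee_rot: [0.356, -0.61, 0.613, -0.353]
ft_force: [0.2, -0.1, 0.1]
width: 0.357
```

Request:
send_rows(
  dp=[
    [0,0,0],
    [0,0,0],
    [0,0,0],
    [0,0,0],
    [0,0,0],
    [0,0,0],
    [0,0,0],
    [0,0,0],
  ],
  rotation=[
    [0,0,0],
    [0,0,0],
    [0,0,0],
    [0,0,0],
    [0,0,0],
    [0,0,0],
    [0,0,0],
    [0,0,0],
  ],
  jaw=[-0.5,-0.7,-0.8,-1,-1,-1,-1,-1],
)

```text
clock: 23.65
ee_pos: [0.5174, -0.2974, 0.1414]
ee_rot: [0.356, -0.61, 0.613, -0.353]
ft_force: [-1.0, 0.9, 6.4]
width: 0.147
```

```bash
python3 snap.py 17
```

```text
23.65 pos [ 0.5174 -0.2974  0.1414] F [-1.   0.9  6.4] w 0.147 j [-0.56 -0.03  1.7  -0.01  1.46  1.53]
cradle frame tcp [ 0.0011 -0.0294  0.1414]
[[ 0.005  0.001  1.   ]
 [-1.    -0.006  0.005]
 [ 0.006 -1.     0.001]]
```

Request:
send_rows(
  dp=[
    [0.035,0.061,0.026],
    [0.07,0.121,0.05],
    [0.106,0.183,0.07],
    [0.144,0.247,0.088],
    [0.181,0.311,0.1],
    [0.218,0.375,0.108],
    [0.256,0.441,0.114],
    [0.299,0.516,0.116],
  ],
  rotation=[
    [0,0,0],
    [0,0,0],
    [0,0,0],
    [0,0,0],
    [0,0,0],
    [0,0,0],
    [0,0,0],
    [0,0,0],
  ],
  jaw=[-1,-1,-1,-1,-1,-1,-1,-1],
)

```text
clock: 24.45
ee_pos: [0.5321, -0.2726, 0.1478]
ee_rot: [0.356, -0.61, 0.614, -0.352]
ft_force: [0.4, -7.4, 9.8]
width: 0.14
```

Request:
send_rows(
  dp=[
    [0,0,0],
    [0,0,0],
    [0,0,0],
    [0,0,0],
    [0,0,0],
    [0,0,0],
    [0,0,0],
    [0,0,0],
  ],
  rotation=[
    [0,0,0],
    [0,0,0],
    [0,0,0],
    [0,0,0],
    [0,0,0],
    [0,0,0],
    [0,0,0],
    [0,0,0],
  ],
  jaw=[-1,-1,-1,-1,-1,-1,-1,-1],
)

```text
clock: 25.25
ee_pos: [0.5326, -0.272, 0.1478]
ee_rot: [0.356, -0.61, 0.614, -0.353]
ft_force: [-0.7, -1.3, 9.6]
width: 0.141
```

```bash
python3 snap.py 18 wrist; python3 ov.py 18 0 0.393
```

```text
25.3 pos [ 0.5325 -0.272   0.1477] F [-1.1 -2.2  9.4] w 0.139 j [-0.51 -0.03  1.69 -0.01  1.47  1.58]
cradle frame tcp [0.0015 0.0002 0.1477]
[[ 0.005  0.003  1.   ]
 [-1.    -0.006  0.005]
 [ 0.006 -1.     0.003]]
```

View pics/ov18_0.png

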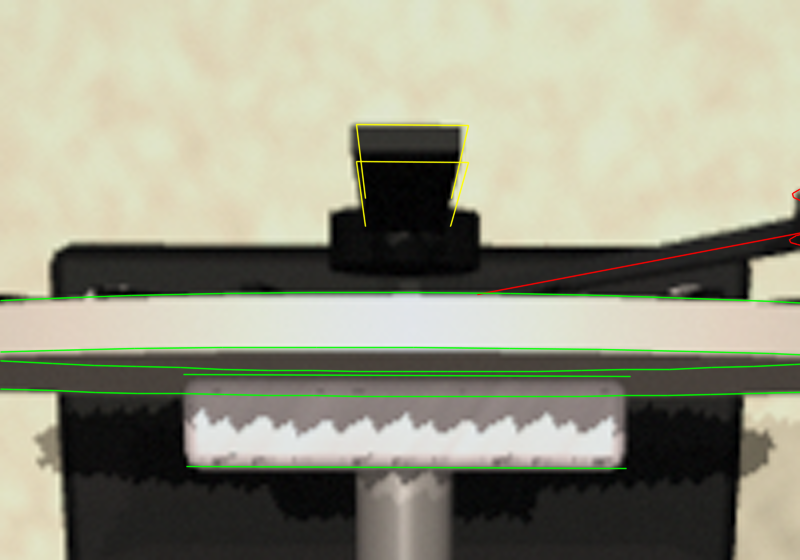

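Request:
send_rows(
  dp=[
    [0,0,0],
    [0,0,0],
    [0,0,0],
    [0,0,0],
    [0,0,0],
    [0,0,0],
    [0,0,0.1],
    [0,0,0.3],
  ],
  rotation=[
    [0,0,0],
    [0,0,0],
    [0,0,0],
    [0,0,0],
    [0,0,0],
    [0,0,0],
    [0,0,0],
    [0,0,0],
  ],
  jaw=[-0.6,-0.4,-0.2,0,0.2,0.2,0.2,0.2],
)

```text
clock: 26.1
ee_pos: [0.5318, -0.2712, 0.1611]
ee_rot: [0.356, -0.611, 0.613, -0.352]
ft_force: [-0.3, 0.3, 0.2]
width: 0.601
```

Request:
send_rows(
  dp=[
    [0,0,0.3],
    [0,0,0.8],
    [0,0,1.4],
    [0,0,1.9],
    [0,0,2.2],
    [0,0,2.3],
    [0,0,2.3],
    [0,0,2.3],
  ],
  rotation=[
    [0,0,0],
    [0,0,0],
    [0,0,0],
    [0,0,0],
    [0,0,0],
    [0,0,0],
    [0,0,0],
    [0,0,0],
  ],
  jaw=[0.2,0.2,0.2,0.2,0.2,0.2,0.2,0.2],
)

```text
clock: 26.9
ee_pos: [0.5319, -0.2712, 0.2749]
ee_rot: [0.356, -0.611, 0.612, -0.352]
ft_force: [0.2, 0.6, -0.7]
width: 0.601
```

```bash
python3 snap.py 19 wrist side; python3 ov.py 19 0 0.393
```

```text
27.0 pos [ 0.5318 -0.2712  0.2748] F [-0.2  0.4  0.3] w 0.603 j [-0.51 -0.06  1.52 -0.01  1.69  1.58]
cradle frame tcp [0.0005 0.0005 0.2748]
[[ 0.005 -0.002  1.   ]
 [-1.    -0.006  0.005]
 [ 0.006 -1.    -0.002]]
```

View pics/ov19_0.png

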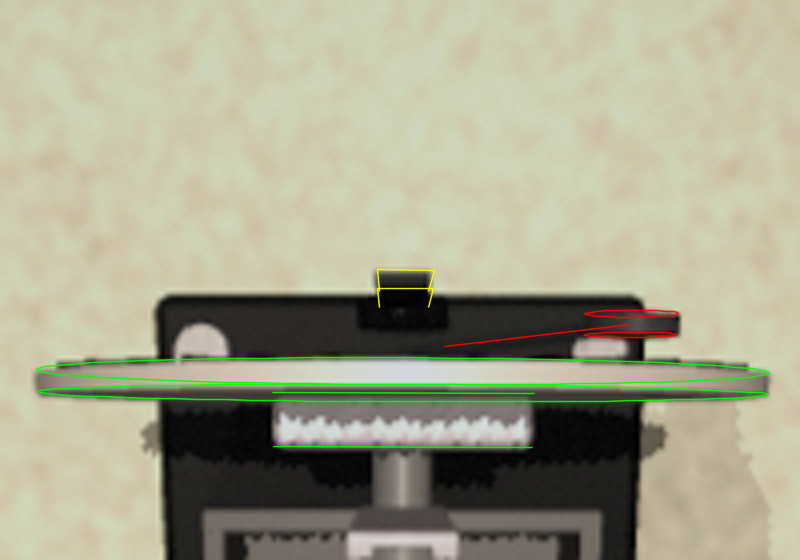

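View pics/wrist19.png

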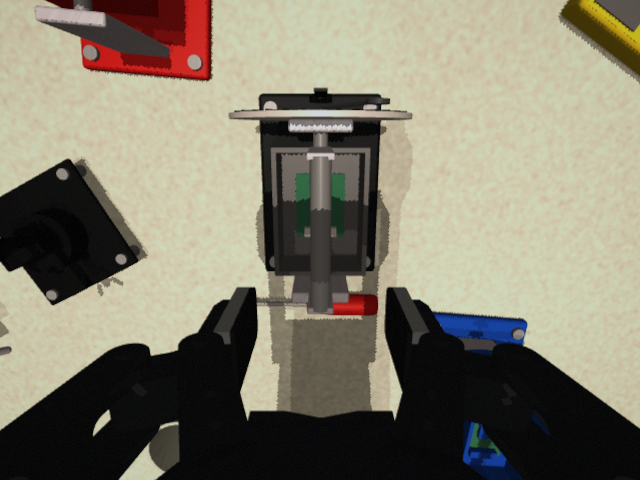

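View pics/side19.png

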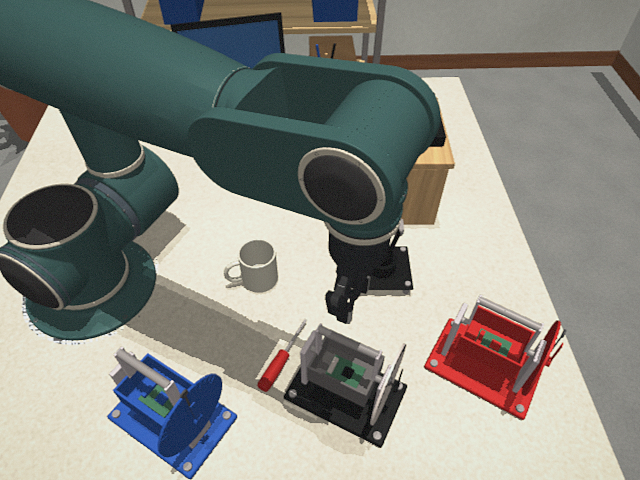

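```bash
python3 -c "
from station import *
print(sign_off())"
```

```text
the job is handed in; nothing more can be done
None
```

I tilted the tub to the needle, pressed the logger's plunger to its stop, and brought the tub back level. The job was handed in at 27 s with the robot touching nothing.

- **Tub:** I released the tub at about 0.393 rad, with the needle measured at 0.392 to 0.396. It still lined up when I came back from the logger.
- **Plunger:** The contact force climbed from about 26 N to 47 N over a further 0.3 mm or so, which means a hard stop. Backing off about 5 mm left about 5 N of spring force. A later picture shows the head back up. I estimated the tilt and travel from pictures and forces, as there is no direct reading of either.
- **Final state:** The tub is within about 0.01 rad of level. In the last picture the needle still sits where it was first measured. The mug, mouse and screwdriver looked unmoved in the last pictures that showed them. The arm kept clear of the model arm and riser.

**What went wrong or disagreed:**
- **First grasp slipped:** The fingertips turned out to end about 25 mm short of the reported TCP. The closed fingers pressed on the bar with up to 37 N in total and pushed the tub to 0.35 rad. I then regripped lower and finished the tilt properly; the needle did not move.
- **Plunger position:** My camera fix of the plunger head came out about 9 mm deeper along its axis than the description gives. I went by the contact force and the side view instead.

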